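# Steady the spring scale and weigh out diyas

### The arm

A 6-joint arm with a two-finger parallel gripper is mounted at the origin on the work surface. World frame = base frame: x ahead of the robot, y to its left, z up, the work surface at z = 0. Lengths are in m, angles in rad, forces in N, time in s.
With the tool pointing down it reaches from about 0.4 to 0.925 m from the base axis. Payload 12.5 kg.
Tool frame: the origin (TCP) lies at the very end of the fingers, on their centre line; the grasp point (between the pads) lies pinch_z behind it (pinch_z is the distance from the TCP to the grasp point, in m); z points along the fingers, y is the line along which they close (so a half turn about z gives the same grasp; the last joint's range is limited). The gripper opens to 95 mm and grips with 3 to 60 N. Pads are 20 mm wide; open, the fingers measure 119 mm over their backs; the gripper's body (75 mm by 180 mm) begins 59 mm behind the grasp point.
Start: joints at [1.217, 0.491, 1.559, -0, 1.092, -0.106], TCP at [0.153, 0.606, 0.215] pointing down, gripper open.
Joint ranges: [-3.1, 3.1], [-0.84, 2.19], [0.05, 2.79], [-1.13, 4.28], [0.06, 2.93], [-2.69, 2.69]. Speed limits (rad/s): [2.22, 2.22, 2.79, 3.14, 3.14, 3.14].

### API

Orientations are given as a unit quaternion [x, y, z, w].
In Python, from bench import * gives the robot as it stands.
- The arm moves only by the tool jog_arm, never from a script. Its argument "rows" is a list of rows, each a list of 7 numbers: the shift along the world's x, y, z normalised to -1 to 1, where 1 is 0.5 m, then the turn, a rotation vector about the world's x, y, z normalised to -1 to 1, where 1 is 120 degrees, then the opening in per cent of the stroke, from 0 (shut) to 100 (fully open). A call has 1 to 8 rows; each row is the pose to reach, as a shift and turn from the pose commanded when the call began; what a row does not reach only later rows make up. A row lasts 1/12 s, in which the tool goes at most 41.7 mm and 7.16 degrees, less where a joint would pass 70% of its speed; a pose out of reach is approached as far as the arm can. A call with a number of a shift or a turn outside -1 to 1 is refused whole. A call with a gripper value outside its range is refused whole. The fingers move at their own pace and stop on an object; "squeeze" is the grip in N (left out, the last holds). Time passes only in rows, so rows that repeat a pose let the fingers close. It gives the time, the measured TCP pose, the force, the opening and the grip force at its end, in the units of the state.
- get_state(): the state, without advancing time (a new reading comes with each control period).
- read_camera(name): name is "side" or "top"; returns a dict with "frame" (400x640x3 uint8, blue, green, red), "camera_matrix" (3x3 intrinsics, pixels), "xyz" and "orientation" of the camera in the world. Camera axes: x right, y up, looking along -z (the intrinsics and any distortion apply to the point x, -y, -z); pixel columns grow to the right and rows downward; lengths in m; the calibration is good to about 2 mm. A picture is of the moment at which its call begins. There is no depth.
- finish_job(): hands the job in; it is judged then, once.
Trained networks look in the newest picture that a camera, given by its name, has taken for a name from the list of things; names that differ only in an ending like _2 or _b are one class to them, and where a whole thing is asked for, a point or a joint stands for the part that bears it (a point fixed in the world has none). Each returns a list of dicts, best first, with "p" (0 to 1); they miss things now and then, are a little off and sometimes report something else, mostly with a low value. They report only what shows in the picture. A call takes as long as a camera call.
- boxes_of(thing, camera): "position" ([x, y, z] in m, in world coordinates, good to about 4 mm: the middle of the surface that is visible of it).
The state is a dict: "clock": time; "joint_positions": joint angles; "qvel": joint speeds; "tau": joint torques, N m; "tool_pos": TCP position; "orientation": TCP orientation; "force": force on the tool from outside, world axes, zero at the start; "ft_torque": the same for the moment, N m; "finger_gap": opening from 0.0 (shut) to 1.0 (fully open); "grasp_force": force on a finger pad.
Only numpy, scipy, OpenCV 4.12 (cv2) and the standard library are available. Lean on these libraries where they do the work, as an engineer would, in place of code of your own. Each camera call takes 0.05 s, during which the arm holds its last target. There are 200 camera calls.

### The job

The spring scale rocks: with its pan empty, turn the knobs of its two screw feet until the base stands level and firm with all four feet on the bench. Then set diyas gently on the pan (never slamming it down to its stop) until its pointer stands between the two marks on the post, and set all the diyas that are left over on the flower tray, every diya upright. Do not disturb the kumkum box, the incense stand and the lighter.

Things in the scene. Friction and masses are not known exactly. Their poses are not given: they have to be found in the camera images.
- scale: Spring scale, loose on the bench, 2.4 kg: grey base plate 250 x 220 mm, its underside 16 mm and top 30 mm above the foot plane. Origin: on the foot plane when level, midway between the four feet; x from the screw feet (x = -95 mm) to the fixed feet (x = +95 mm), feet at y = +90 and -90 mm, z up. Pan centre at x = 35 mm. Post with two black marks at x = 128 mm, 105 mm high.
- foot_left (a joint): Angle (rad) of the black round knob, 30 mm across and 20 mm high, on top of the screw foot at y = +90 mm. Grows when turned clockwise seen from above, which lengthens the foot by 10 mm per turn (1.59 mm per rad); 0 = as long as the fixed feet. Needs 0.04 N m and stays where left.
- foot_right (a joint): The same for the screw foot at y = -90 mm.
- knob_left (a point): Centre (mid height) of the left knob's grip, on its axis; 56 mm above that foot's tip. The knob is fixed to the foot and rises and falls with it relative to the plate; its underside is 10 mm below this point.
- knob_right (a point): The same for the right knob.
- tip_left (a point): Centre of the underside of the left screw foot (24 mm rubber disc); height 0 when it stands on the bench.
- tip_right (a point): The same for the right screw foot.
- rear_left (a point): Centre of the underside of the fixed foot at y = +90 mm; height 0 when it stands on the bench.
- rear_right (a point): The same for the fixed foot at y = -90 mm.
- pan (a joint): How far the sprung steel pan has sunk (m): 0 empty, 0.032 at its stop, 1 mm for each 7.1 g (70 N/m). Its red pointer is level with the upper mark at 0.0145 and with the lower mark at 0.0245. One diya sinks it by 4 to 8 mm.
- pan_mid (a point): Centre of the pan's floor (moves with it; 86 mm above the foot plane when empty). Axes as the scale's. The pan is 150 mm along x, 180 mm along y, with a rim 6 mm high and 3 mm thick.
- tray: Orange plastic flower tray, fixed: five round flat petals of 76 mm diameter with centres 55 mm from the middle (the first along its x axis, then every 72 degrees) 6 mm thick without rim, and a 56 mm middle disc 7 mm thick. Origin: centre of the underside.
- board: Dark wooden board 230 x 160 x 6 mm, fixed, on which the diyas start. Origin: centre of the underside, x along its length.
- kumkum: Bystander: steel kumkum box, 67 mm across, 58 mm high. Origin: centre of the underside.
- incense: Bystander: white ceramic incense stand, 84 mm across at the foot, 44 mm high with a thin stick to 130 mm. Origin: centre of the underside.
- lighter: Bystander: red press-button lighter lying flat, 25 x 92 x 18 mm. Origin: underside.
- diya1: Small green glazed diya (oil lamp), 44 mm across, 20 mm high, upright straight sides from 7 mm up, over a 32 mm wide foot; small spout on the rim at its x side. Weighs 30 to 56 g, each differently. Origin: centre of the underside, z up.
- diya2: Another such diya (four to six are present).
- diya3: Another such diya (four to six are present).
- diya4: Another such diya (four to six are present).
- diya5: Another such diya (four to six are present).
- diya6: Another such diya (four to six are present).

How it is judged:
By the outcome, as a careful person would: the job done as asked, in the order asked, and still so for the second after the job is handed in, with the robot touching nothing.
Of diya1, diya2, diya3, diya4, diya5, diya6 only 4 to 6 are there at a start; the rules pass over those that are not, and their reading is None.
At some moment in a run one of diya1, diya2, diya3, diya4, diya5, diya6 may be knocked a few centimetres aside while the robot is not near it.
It also fails if it takes over 210 s, if anything falls off the work surface, if the arm or the gripper's body presses on something with over 40 N, if the wrist force passes 120 N, or if a joint passes its speed limit or range.

## Working session

There is one attempt and no reset: what is moved stays moved. The work goes in short steps, Python scripts to look and compute and a tool call to move; the robot and the scene stay as the last step left them, time stands still between calls to the robot, and variables do not carry over. Pictures are saved under pics/ and viewed, at most 14 in all, crops included, and the job is handed in when it is done.

Besides the shell and the picture viewer there is one more tool, called after "Emit:" as name(argument=value, ...) on one line, values as JSON. jog_arm: Moves the arm, as the interface text tells. Its arguments: {"type":"object","properties":{"rows":{"type":"array","items":{"type":"array","items":{"type":"number"}}},"squeeze":{"type":"number"}},"required":["rows"]}

```bash
mkdir -p pics; ls
cat > h.py <<'E'
from bench import *
import numpy as np, cv2
from scipy.spatial.transform import Rotation as R
def shot(cam,name=None,crop=None,scale=1):
    d=read_camera(cam)
    f=d["frame"]
    if name:
        g=f if crop is None else f[crop[1]:crop[3],crop[0]:crop[2]]
        if scale!=1: g=cv2.resize(g,None,fx=scale,fy=scale,interpolation=cv2.INTER_CUBIC)
        cv2.imwrite("pics/"+name+".png",g)
    return d
def rot(d):
    o=np.array(d["orientation"]); return o if o.shape==(3,3) else R.from_quat(o).as_matrix()
def proj(d,P):
    P=np.atleast_2d(P); c=(P-np.array(d["xyz"]))@rot(d)
    q=np.stack([c[:,0],-c[:,1],-c[:,2]],1)@np.array(d["camera_matrix"]).T
    return q[:,:2]/q[:,2:]
def ray(d,u,v):
    q=np.linalg.inv(np.array(d["camera_matrix"]))@[u,v,1]
    return np.array(d["xyz"]),rot(d)@[q[0],-q[1],-q[2]]
def atz(d,u,v,z):
    o,r=ray(d,u,v); return o+r*(z-o[2])/r[2]
def tri(d1,p1,d2,p2):
    A=np.zeros((3,3));b=np.zeros(3)
    for d,p in((d1,p1),(d2,p2)):
        o,r=ray(d,*p); r=r/np.linalg.norm(r); M=np.eye(3)-np.outer(r,r); A+=M;b+=M@o
    return np.linalg.solve(A,b)
E
python3 - <<'E'
from h import *
np.set_printoptions(precision=4,suppress=True)
a=shot("top","top0");b=shot("side","side0")
for d in(a,b): print({k:v for k,v in d.items() if k!="frame"})
print(get_state())
for t in ["scale","knob_left","knob_right","pan","tray","board","kumkum","incense","lighter","diya1"]:
  for c in("top","side"):
    print(t,c,[(np.round(x["position"],3).tolist(),round(x["p"],2)) for x in boxes_of(t,c)])
E
```

```text
pics
{'camera_matrix': array([[393.0562,   0.    , 315.9885],
       [  0.    , 393.0562, 198.3099],
       [  0.    ,   0.    ,   1.    ]]), 'xyz': array([0.4918, 0.0339, 0.9584]), 'orientation': array([ 0.039 , -0.0553, -0.6974,  0.7134])}
{'camera_matrix': array([[513.3755,   0.    , 323.4427],
       [  0.    , 513.3755, 198.0363],
       [  0.    ,   0.    ,   1.    ]]), 'xyz': array([ 0.4351, -0.7008,  0.9194]), 'orientation': array([ 0.3534, -0.0357, -0.1184,  0.9272])}
{'clock': 0.1, 'joint_positions': array([ 1.2174,  0.4915,  1.5594,  0.    ,  1.0917, -0.1056]), 'qvel': array([-0.0004,  0.0001, -0.0037, -0.0003, -0.0007,  0.0004]), 'tau': array([  0.0025, -61.3621, -25.8603,   0.0694,   0.0471,  -0.0001]), 'tool_pos': array([0.1532, 0.6057, 0.2141]), 'orientation': array([ 0.1236,  0.9923, -0.0005, -0.0001]), 'force': array([ 0.3109, -0.2761, -0.1017]), 'ft_torque': array([ 0.0504, -0.0685, -0.0234]), 'grasp_force': 0.0, 'finger_gap': 0.9972638623880865}
scale top [([0.578, -0.001, 0.085], 0.92)]
scale side [([0.576, -0.03, 0.065], 0.61)]
knob_left top [([0.487, 0.099, 0.08
[... 743 characters left out ...]
007], 0.42)]
kumkum side [([0.744, 0.234, 0.052], 0.88), ([0.801, -0.022, 0.014], 0.3)]
incense top []
incense side [([0.749, -0.286, 0.01], 0.7)]
lighter top [([0.521, -0.265, 0.015], 0.73), ([0.803, -0.02, 0.014], 0.56)]
lighter side [([0.801, -0.023, 0.014], 0.81)]
diya1 top [([0.462, -0.345, 0.022], 0.89), ([0.603, -0.324, 0.018], 0.83), ([0.537, -0.333, 0.018], 0.72), ([0.59, -0.253, 0.018], 0.71), ([0.523, -0.266, 0.018], 0.66)]
diya1 side [([0.52, -0.266, 0.019], 0.97), ([0.603, -0.323, 0.02], 0.89), ([0.458, -0.342, 0.02], 0.84), ([0.447, -0.279, 0.018], 0.83), ([0.54, -0.335, 0.023], 0.72), ([0.585, -0.248, 0.021], 0.67), ([0.61, -0.009, 0.089], 0.39), ([0.58, -0.032, 0.061], 0.28)]
```

View pics/top0.png

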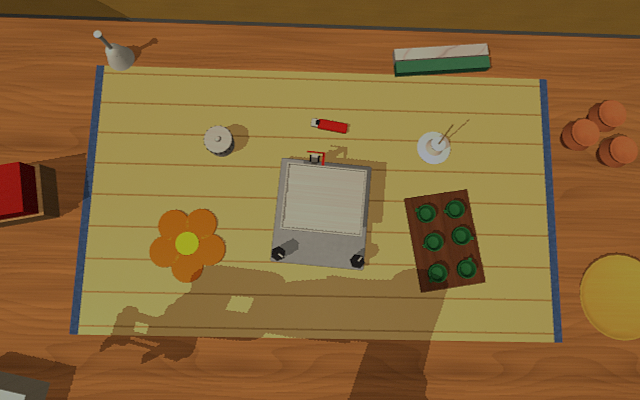

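View pics/side0.png

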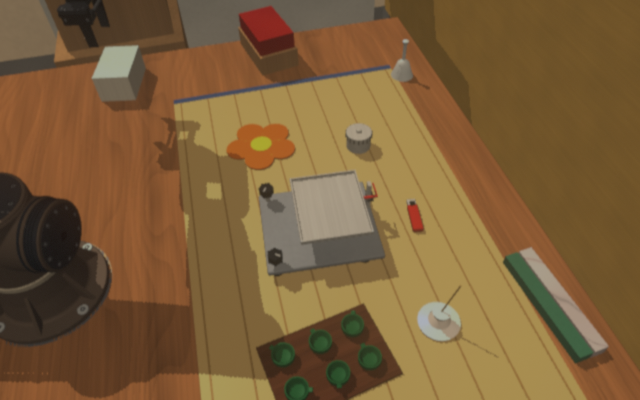

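The top view shows the knobs at (278,253) and (357,261), the pan at (325,198), six diyas on the board around (440,240) and the tray at (187,243). Next I'll zoom in on the scale.

Run:
```python
from h import *
a=cv2.imread("pics/top0.png")[150:275,262:380]; b=cv2.imread("pics/side0.png")[165:280,250:390]
A=cv2.resize(a,None,fx=3.2,fy=3.2,interpolation=cv2.INTER_CUBIC);B=cv2.resize(b,None,fx=3,fy=3,interpolation=cv2.INTER_CUBIC)
h=max(A.shape[0],B.shape[0]);o=np.zeros((h,A.shape[1]+B.shape[1],3),np.uint8)
o[:A.shape[0],:A.shape[1]]=A;o[:B.shape[0],A.shape[1]:]=B
cv2.imwrite("pics/m1.png",o);print(o.shape,A.shape)
```

```text
(400, 798, 3) (400, 378, 3)
```

View pics/m1.png

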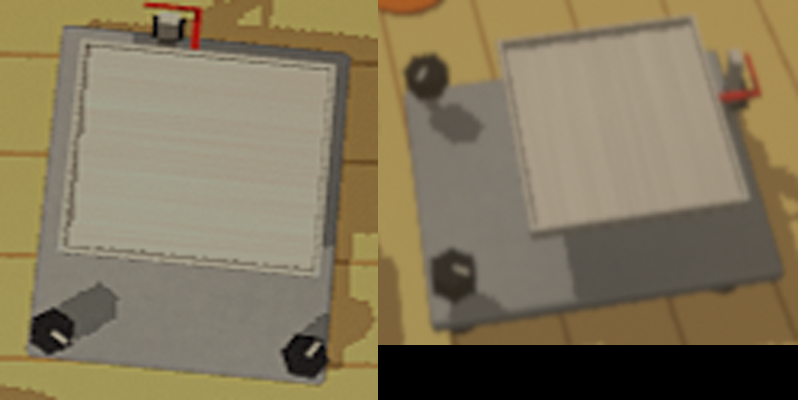

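Run:
```python
from h import *
np.set_printoptions(precision=4,suppress=True)
a=shot("top");b=shot("side")
T=lambda x,y:(x/3.2+262-.3,y/3.2+150-.3)
S=lambda x,y:((x-378)/3+250-.3,y/3+165-.3)
for n,p,q in[("kl",(52,331),(427,77)),("kr",(305,356),(454,275)),("c -x-y",(325,383),(433,328)),("c +x-y",(348,55),(782,275)),("c -x+y",(28,352),(405,92)),("pan-x+y",(60,251),(531,234)),
 ("pan a",(86,42),(500,44)),("pan b",(334,66),(693,18)),("pan c",(318,273),(749,200))]:
  P=tri(a,T(*p),b,S(*q)); print(n,P,proj(a,P)-T(*p),proj(b,P)-S(*q))
# pan corners by correspondences
for n,p,q in[("pan -x+y",(62,250),(500,44)),("pan -x-y",(318,273),(531,234)),("pan +x-y",(335,66),(749,200)),("pan +x+y",(86,42),(693,18))]:
  P=tri(a,T(*p),b,S(*q)); print(n,P,proj(a,P)-T(*p))
```

```text
kl [0.4863 0.0974 0.0622] [[ 0.0335 -0.2984]] [[-0.2943  0.0376]]
kr [ 0.4726 -0.0822  0.0554] [[ 0.0332 -0.3985]] [[-0.4377  0.062 ]]
c -x-y [ 0.4523 -0.1009  0.0256] [[ 0.0145 -0.1917]] [[-0.2153  0.0293]]
c +x-y [ 0.6989 -0.1178  0.0216] [[ 0.0275 -0.2147]] [[-0.24    0.0662]]
c -x+y [0.4698 0.1168 0.0294] [[-0.007   0.0619]] [[ 0.0613 -0.0073]]
pan-x+y [ 0.5566  0.1095 -0.1764] [[ 0.0493 -0.4364]] [[-0.4686  0.0817]]
pan a [0.6068 0.0683 0.1359] [[ 2.7016 32.824 ]] [[ 29.2641 -13.0981]]
pan b [ 0.6409 -0.0725  0.251 ] [[-0.015   0.1224]] [[ 0.1194 -0.0341]]
pan c [ 0.5978 -0.1031  0.1192] [[  9.797  -32.2206]] [[-37.0712   1.2466]]
pan -x+y [0.5425 0.0904 0.0899] [[ 0.0663 -0.5875]]
pan -x-y [ 0.5288 -0.0865  0.0885] [[-0.0232  0.2548]]
pan +x-y [ 0.6764 -0.0977  0.0899] [[ 0.0667 -0.5248]]
pan +x+y [0.6889 0.0784 0.0903] [[ 0.0564 -0.5132]]
```

The left knob shows higher than the right one. I'll probe the plate and the knob tops with the closed fingers to get the foot lengths.

Emit:
jog_arm(rows=[[0.2,-0.35,0,0,0,0.04,0],[0.4,-0.7,0,0,0,0.082,0],[0.66,-1.0,-0.05,0,0,0.082,0],[0.66,-1.0,-0.05,0,0,0.082,0],[0.66,-1.0,-0.05,0,0,0.082,0],[0.66,-1.0,-0.05,0,0,0.082,0],[0.66,-1.0,-0.05,0,0,0.082,0],[0.66,-1.0,-0.05,0,0,0.082,0]], squeeze=10)

```text
clock: 1.87
tool_pos: [0.335, 0.3249, 0.2027]
orientation: [0.038, 0.999, 0.0, 0.0]
force: [0.1, -0.2, 0.1]
finger_gap: 0.499
grasp_force: 0.0
```

Emit:
jog_arm(rows=[[0,0,0,0,0,0,0],[0,0,0,0,0,0,0],[0,0,0,0,0,0,0],[0,0,0,0,0,0,0],[0,0,0,0,0,0,0],[0,0,0,0,0,0,0],[0,0,0,0,0,0,0]])

```text
clock: 2.45
tool_pos: [0.3338, 0.3273, 0.2025]
orientation: [0.037, 0.999, 0.0, -0.0]
force: [0.2, 0.5, -0.4]
finger_gap: 0.023
grasp_force: 0.0
```

Emit:
jog_arm(rows=[[0.298,-0.55,0,0,0,0,0],[0.298,-0.55,0,0,0,0,0],[0.298,-0.55,0,0,0,0,0],[0.298,-0.55,0,0,0,0,0],[0.298,-0.55,0,0,0,0,0],[0.298,-0.55,0,0,0,0,0],[0.298,-0.55,0,0,0,0,0],[0.298,-0.55,-0.08,0,0,0,0]])

```text
clock: 3.12
tool_pos: [0.4873, 0.05, 0.1698]
orientation: [0.039, 0.999, -0.0, 0.005]
force: [2.1, 0.2, 0.2]
finger_gap: 0.008
grasp_force: 0.0
```

Emit:
jog_arm(rows=[[0,0,-0.08,0,0,0,0],[0,0,-0.16,0,0,0,0],[0,0,-0.2,0,0,0,0],[0,0,-0.2,0,0,0,0],[0,0,-0.2,0,0,0,0]])

```text
clock: 3.53
tool_pos: [0.4824, 0.0534, 0.0654]
orientation: [0.038, 0.999, 0.0, -0.001]
force: [-0.2, 0.3, 0.5]
finger_gap: 0.004
grasp_force: 0.0
```

Emit:
jog_arm(rows=[[0,0,-0.03,0,0,0,0],[0,0,-0.054,0,0,0,0],[0,0,-0.054,0,0,0,0],[0,0,-0.054,0,0,0,0]])

```text
clock: 3.87
tool_pos: [0.4832, 0.0533, 0.0401]
orientation: [0.038, 0.999, 0.0, 0.001]
force: [-0.0, -0.5, 0.5]
finger_gap: 0.008
grasp_force: 0.0
```

Emit:
jog_arm(rows=[[0,0,-0.002,0,0,0,0],[0,0,-0.002,0,0,0,0]])

```text
clock: 4.03
tool_pos: [0.4831, 0.0532, 0.0389]
orientation: [0.038, 0.999, 0.0, 0.001]
force: [-0.6, 0.1, 0.8]
finger_gap: 0.004
grasp_force: 0.0
```

Emit:
jog_arm(rows=[[0,0,-0.002,0,0,0,0],[0,0,-0.002,0,0,0,0]])

```text
clock: 4.2
tool_pos: [0.4828, 0.0531, 0.0372]
orientation: [0.038, 0.999, 0.0, 0.0]
force: [0.1, -0.0, -0.6]
finger_gap: 0.005
grasp_force: 0.0
```

Emit:
jog_arm(rows=[[0,0,-0.002,0,0,0,0],[0,0,-0.002,0,0,0,0]])

```text
clock: 4.37
tool_pos: [0.4825, 0.0531, 0.0357]
orientation: [0.038, 0.999, 0.0, 0.0]
force: [0.6, -0.6, 0.2]
finger_gap: 0.008
grasp_force: 0.0
```

Emit:
jog_arm(rows=[[0,0,-0.004,0,0,0,0],[0,0,-0.004,0,0,0,0]])

```text
clock: 4.53
tool_pos: [0.4824, 0.0531, 0.0334]
orientation: [0.038, 0.999, 0.0, -0.0]
force: [0.4, 0.1, -0.3]
finger_gap: 0.004
grasp_force: 0.0
```

Emit:
jog_arm(rows=[[0,0,-0.002,0,0,0,0],[0,0,-0.002,0,0,0,0]])

```text
clock: 4.7
tool_pos: [0.4825, 0.0531, 0.0325]
orientation: [0.038, 0.999, 0.0, -0.0]
force: [-0.3, 0.0, -0.4]
finger_gap: 0.006
grasp_force: 0.0
```

Emit:
jog_arm(rows=[[0,0,-0.002,0,0,0,0],[0,0,-0.002,0,0,0,0]])

```text
clock: 4.87
tool_pos: [0.4825, 0.0531, 0.0316]
orientation: [0.038, 0.999, 0.0, -0.0]
force: [0.8, 0.4, 0.1]
finger_gap: 0.009
grasp_force: 0.0
```

Emit:
jog_arm(rows=[[0,0,-0.002,0,0,0,0],[0,0,-0.002,0,0,0,0]])

```text
clock: 5.03
tool_pos: [0.4825, 0.0531, 0.0307]
orientation: [0.038, 0.999, 0.0, 0.0]
force: [0.1, -0.1, 2.5]
finger_gap: 0.003
grasp_force: 0.9
```

Emit:
jog_arm(rows=[[0,0,-0.002,0,0,0,0],[0,0,-0.002,0,0,0,0]])

```text
clock: 5.2
tool_pos: [0.4824, 0.0532, 0.0297]
orientation: [0.038, 0.999, 0.0, -0.0]
force: [-1.7, 1.6, 4.1]
finger_gap: 0.004
grasp_force: 2.2
```

Emit:
jog_arm(rows=[[0,0,0.06,0,0,0,0],[-0.006,-0.08,0.06,0,0,0,0],[-0.012,-0.16,0.06,0,0,0,0],[-0.012,-0.18,0.06,0,0,0,0],[-0.012,-0.18,0.02,0,0,0,0],[-0.012,-0.18,0.006,0,0,0,0],[-0.012,-0.18,0.004,0,0,0,0]])

```text
clock: 5.78
tool_pos: [0.4758, -0.0369, 0.0306]
orientation: [0.038, 0.999, 0.0, -0.001]
force: [0.3, -2.4, 3.2]
finger_gap: 0.008
grasp_force: 1.7
```

Emit:
jog_arm(rows=[[0,0,-0.002,0,0,0,0],[0,0,-0.002,0,0,0,0]])

```text
clock: 5.95
tool_pos: [0.4762, -0.0366, 0.0309]
orientation: [0.038, 0.999, -0.0, -0.0]
force: [-3.4, -6.2, 9.5]
finger_gap: 0.003
grasp_force: 4.4
```

Emit:
jog_arm(rows=[[0,0,-0.002,0,0,0,0],[0,0,-0.002,0,0,0,0]])

```text
clock: 6.12
tool_pos: [0.476, -0.0363, 0.0303]
orientation: [0.037, 0.999, 0.0, -0.001]
force: [-5.0, -4.6, 15.0]
finger_gap: 0.008
grasp_force: 7.4
```

Emit:
jog_arm(rows=[[0,0,-0.002,0,0,0,0],[0,0,-0.002,0,0,0,0]])

```text
clock: 6.28
tool_pos: [0.4758, -0.0361, 0.0296]
orientation: [0.037, 0.999, 0.0, -0.001]
force: [-6.9, -1.4, 19.4]
finger_gap: 0.005
grasp_force: 9.7
```

Emit:
jog_arm(rows=[[0,0,-0.002,0,0,0,0],[0,0,-0.002,0,0,0,0]])

```text
clock: 6.45
tool_pos: [0.4756, -0.036, 0.0288]
orientation: [0.037, 0.999, 0.0, -0.001]
force: [-8.7, -0.5, 21.2]
finger_gap: 0.004
grasp_force: 10.9
```

Emit:
jog_arm(rows=[[0,0,0.06,0,0,0,0],[0,0,0.1,0,0,0,0],[-0.006,-0.092,0.1,0,0,0,0],[-0.006,-0.092,0.092,0,0,0,0],[-0.006,-0.092,0.082,0,0,0,0],[-0.006,-0.092,0.082,0,0,0,0],[-0.006,-0.092,0.082,0,0,0,0]])

```text
clock: 7.03
tool_pos: [0.473, -0.0819, 0.068]
orientation: [0.038, 0.999, 0.0, -0.001]
force: [0.3, -0.1, 0.5]
finger_gap: 0.003
grasp_force: 0.0
```

Emit:
jog_arm(rows=[[0,0,-0.002,0,0,0,0],[0,0,-0.002,0,0,0,0]])

```text
clock: 7.2
tool_pos: [0.4734, -0.0821, 0.0674]
orientation: [0.038, 0.999, 0.0, -0.0]
force: [0.1, 0.4, 0.5]
finger_gap: 0.005
grasp_force: 0.0
```

Emit:
jog_arm(rows=[[0,0,-0.002,0,0,0,0],[0,0,-0.002,0,0,0,0]])

```text
clock: 7.37
tool_pos: [0.4735, -0.0826, 0.0666]
orientation: [0.038, 0.999, 0.0, -0.0]
force: [0.0, 0.5, 0.9]
finger_gap: 0.008
grasp_force: 0.0
```

Emit:
jog_arm(rows=[[0,0,-0.002,0,0,0,0],[0,0,-0.002,0,0,0,0]])

```text
clock: 7.53
tool_pos: [0.4737, -0.0828, 0.0662]
orientation: [0.038, 0.999, 0.0, 0.0]
force: [-1.7, 1.5, 8.4]
finger_gap: 0.004
grasp_force: 4.3
```

Emit:
jog_arm(rows=[[0,0,0.03,0,0,0,0],[0.014,0.1,0.03,0,0,0,0],[0.02,0.18,0.03,0,0,0,0],[0.026,0.28,0.03,0,0,0,0],[0.027,0.36,0.026,0,0,0,0],[0.027,0.36,0.022,0,0,0,0],[0.027,0.36,0.022,0,0,0,0],[0.027,0.36,0.022,0,0,0,0]])

```text
clock: 8.2
tool_pos: [0.4868, 0.0976, 0.0766]
orientation: [0.037, 0.999, -0.0, -0.0]
force: [0.4, -0.0, -0.5]
finger_gap: 0.003
grasp_force: 0.0
```

Emit:
jog_arm(rows=[[0,0,-0.002,0,0,0,0],[0,0,-0.002,0,0,0,0]])

```text
clock: 8.37
tool_pos: [0.4871, 0.0959, 0.0756]
orientation: [0.039, 0.999, 0.0, -0.0]
force: [-0.3, -0.1, -0.1]
finger_gap: 0.005
grasp_force: 0.0
```

Emit:
jog_arm(rows=[[0,0,-0.002,0,0,0,0],[0,0,-0.002,0,0,0,0]])

```text
clock: 8.53
tool_pos: [0.4871, 0.0961, 0.0746]
orientation: [0.039, 0.999, 0.0, -0.0]
force: [0.4, -0.4, -0.1]
finger_gap: 0.009
grasp_force: 0.0
```

Emit:
jog_arm(rows=[[0,0,-0.002,0,0,0,0],[0,0,-0.002,0,0,0,0]])

```text
clock: 8.7
tool_pos: [0.487, 0.0967, 0.0736]
orientation: [0.038, 0.999, 0.0, -0.0]
force: [0.9, 1.0, -0.2]
finger_gap: 0.008
grasp_force: 0.0
```

Emit:
jog_arm(rows=[[0,0,-0.002,0,0,0,0],[0,0,-0.002,0,0,0,0]])

```text
clock: 8.87
tool_pos: [0.4871, 0.097, 0.0726]
orientation: [0.038, 0.999, 0.0, 0.0]
force: [0.8, -1.4, 0.5]
finger_gap: 0.003
grasp_force: 0.5
```

Emit:
jog_arm(rows=[[0,0,0.03,0,0,0,60],[0,0,0.04,0,0,0,60],[0,0,0.04,0,0,0,60],[0,0,0.04,0,0,0,60],[0,0,0.04,0,0,0,60],[0,0,0.04,0,0,0,60]])

```text
clock: 9.37
tool_pos: [0.4868, 0.0971, 0.0923]
orientation: [0.038, 0.999, 0.0, -0.0]
force: [0.2, 0.5, 0.4]
finger_gap: 0.372
grasp_force: 0.0
```

Emit:
jog_arm(rows=[[0,0,-0.03,0,0,0,60],[0,0,-0.06,0,0,0,60],[0,0,-0.084,0,0,0,60],[0,0,-0.084,0,0,0,25],[0,0,-0.084,0,0,0,20],[0,0,-0.084,0,0,0,20],[0,0,-0.084,0,0,0,20],[0,0,-0.084,0,0,0,20]], squeeze=12)

```text
clock: 10.03
tool_pos: [0.4874, 0.0972, 0.0514]
orientation: [0.038, 0.999, 0.0, 0.001]
force: [0.2, 8.3, 2.9]
finger_gap: 0.313
grasp_force: 12.0
```

Emit:
jog_arm(rows=[[0,0,0,0,0,0,20],[0,0,0,0,0,0,20]])

```text
clock: 10.2
tool_pos: [0.4874, 0.0974, 0.0513]
orientation: [0.038, 0.999, 0.0, 0.001]
force: [-0.1, 5.5, 3.4]
finger_gap: 0.31
grasp_force: 12.0
```

Emit:
jog_arm(rows=[[0,0,-0.0004,0,0,-0.058,20],[0,0,-0.0008,0,0,-0.116,20],[0,0,-0.0012,0,0,-0.174,20],[0,0,-0.0016,0,0,-0.232,20],[0,0,-0.002,0,0,-0.29,20],[0,0,-0.0024,0,0,-0.348,20],[0,0,-0.0028,0,0,-0.406,20],[0,0,-0.0031,0,0,-0.464,20]])

```text
clock: 10.87
tool_pos: [0.4864, 0.0967, 0.0493]
orientation: [0.503, 0.864, -0.001, -0.0]
force: [-2.8, -2.3, 3.0]
finger_gap: 0.309
grasp_force: 12.0
```

Emit:
jog_arm(rows=[[0,0,-0.0004,0,0,-0.058,20],[0,0,-0.0008,0,0,-0.116,20],[0,0,-0.0012,0,0,-0.174,20],[0,0,-0.0016,0,0,-0.232,20],[0,0,-0.002,0,0,-0.29,20],[0,0,-0.0024,0,0,-0.348,20],[0,0,-0.0028,0,0,-0.406,20],[0,0,-0.0031,0,0,-0.464,20]])

```text
clock: 11.53
tool_pos: [0.4851, 0.0968, 0.0474]
orientation: [0.848, 0.53, -0.002, -0.001]
force: [-7.4, -0.1, 4.2]
finger_gap: 0.31
grasp_force: 12.0
```

Emit:
jog_arm(rows=[[0,0,-0.0004,0,0,-0.058,20],[0,0,-0.0008,0,0,-0.116,20],[0,0,-0.0012,0,0,-0.174,20],[0,0,-0.0016,0,0,-0.232,20],[0,0,-0.002,0,0,-0.29,20],[0,0,-0.0024,0,0,-0.348,20],[0,0,-0.0028,0,0,-0.406,20],[0,0,-0.0031,0,0,-0.464,20]])

```text
clock: 12.2
tool_pos: [0.4845, 0.0975, 0.0459]
orientation: [0.997, 0.072, -0.003, -0.0]
force: [-9.1, 6.9, 5.7]
finger_gap: 0.313
grasp_force: 12.0
```

Run:
```python
from h import *
s=get_state();print(s["joint_positions"],s["tool_pos"],s["force"],R.from_quat(s["orientation"]).as_euler("xyz"))
shot("side","s2",(240,150,400,290),4)
```

```text
[6.45909494e-02 5.66988695e-01 2.03007282e+00 1.00412467e-03
 5.49751653e-01 1.49042999e+00] [0.48450221 0.09751868 0.04593283] [-9.09084089  6.91733796  5.72197266] [-3.14065505  0.00516213  0.14410216]
```

View pics/s2.png

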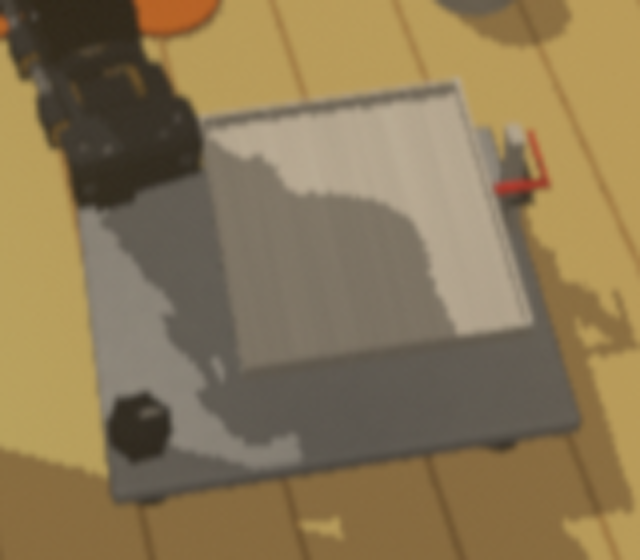

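Left knob is gripped and turning, and the plate is still in place. I'll finish this turn, then move to the right knob.

Emit:
jog_arm(rows=[[0,0,-0.0004,0,0,-0.058,20],[0,0,-0.0008,0,0,-0.116,20],[0,0,-0.0012,0,0,-0.174,20],[0,0,-0.0016,0,0,-0.232,20],[0,0,-0.002,0,0,-0.29,20],[0,0,-0.0024,0,0,-0.34,20],[0,0,-0.0024,0,0,-0.34,20],[0,0,-0.0024,0,0,-0.34,20]])

```text
clock: 12.92
tool_pos: [0.4853, 0.0978, 0.0451]
orientation: [0.961, -0.278, -0.002, 0.0]
force: [-7.0, 10.2, 6.7]
finger_gap: 0.312
grasp_force: 12.0
```

Run:
```python
from h import *
s=get_state();print(s["joint_positions"],s["tool_pos"],s["force"],R.from_quat(s["orientation"]).as_euler("xyz"))
```

```text
[6.50198468e-02 5.68795750e-01 2.02991209e+00 1.45643632e-03
 5.46088976e-01 2.19724771e+00] [0.48528091 0.09784305 0.04507091] [-7.0185341  10.18484303  6.73008026] [ 3.14032339e+00  3.03723317e-03 -5.62679288e-01]
```

Emit:
jog_arm(rows=[[0,0,0,0,0,0,60],[0,0,0,0,0,0,60],[0,0,0,0,0,0,60],[0,0,0.06,0,0,0,60],[-0.006,-0.08,0.09,0,0,0,60],[-0.014,-0.16,0.09,0,0,0,60],[-0.02,-0.24,0.09,0,0,0,60],[-0.027,-0.3,0.09,0,0,0,60]])

```text
clock: 13.58
tool_pos: [0.4734, -0.0554, 0.0903]
orientation: [0.961, -0.277, 0.001, 0.0]
force: [0.8, 0.0, -0.9]
finger_gap: 0.597
grasp_force: 0.0
```

Emit:
jog_arm(rows=[[0,-0.059,0,0,0,0,60],[0,-0.059,0,0,0,0,60],[0,-0.059,-0.04,0,0,0,60],[0,-0.059,-0.08,0,0,0,60],[0,-0.059,-0.086,0,0,0,60],[0,-0.059,-0.086,0,0,0,25],[0,-0.059,-0.086,0,0,0,20],[0,-0.059,-0.086,0,0,0,20]])

```text
clock: 14.25
tool_pos: [0.474, -0.0823, 0.0477]
orientation: [0.961, -0.277, 0.001, 0.0]
force: [0.2, 0.2, -0.2]
finger_gap: 0.443
grasp_force: 0.0
```

Emit:
jog_arm(rows=[[0,0,0,0,0,0,20],[0,0,0,0,0,0,20],[0,0,0,0,0,0,20]])

```text
clock: 14.5
tool_pos: [0.4738, -0.0825, 0.0475]
orientation: [0.961, -0.277, 0.001, 0.0]
force: [-0.2, -1.0, 6.7]
finger_gap: 0.31
grasp_force: 12.0
```

Emit:
jog_arm(rows=[[0,0,0,0,0,0.058,20],[0,0,0,0,0,0.116,20],[0,0,0,0,0,0.174,20],[0,0,0,0,0,0.232,20],[0,0,0,0,0,0.24,20],[0,0,0,0,0,0.24,20],[0,0,0,0,0,0.24,20]])

```text
clock: 15.08
tool_pos: [0.4739, -0.0819, 0.0475]
orientation: [1.0, -0.03, 0.001, -0.0]
force: [0.3, 6.1, 7.9]
finger_gap: 0.313
grasp_force: 12.0
```

Emit:
jog_arm(rows=[[0,0,0,0,0,0,60],[0,0,0,0,0,0,60],[0,0,0,0,0,0,60],[0,0,0.06,0,0,0,0],[0,0,0.08,0,0,0.058,0],[0,0,0.08,0,0,0.116,0],[0,0,0.08,0,0,0.174,0],[0,0,0.08,0,0,0.232,0]])

```text
clock: 15.75
tool_pos: [0.4735, -0.0826, 0.0871]
orientation: [0.977, 0.215, 0.0, 0.0]
force: [0.8, 0.3, 0.3]
finger_gap: 0.229
grasp_force: 0.0
```

Emit:
jog_arm(rows=[[0,0,0,0,0,0,0],[0,0,0,0,0,0,0],[0,0,0,0,0,0,0],[0,0,-0.02,0,0,0,0],[0,0,-0.034,0,0,0,0],[0,0,-0.034,0,0,0,0],[0,0,-0.034,0,0,0,0]])

```text
clock: 16.33
tool_pos: [0.4733, -0.0824, 0.0695]
orientation: [0.977, 0.211, -0.001, -0.0]
force: [-0.0, 1.1, -0.6]
finger_gap: 0.006
grasp_force: 0.0
```

Emit:
jog_arm(rows=[[0,0,-0.004,0,0,0,0],[0,0,-0.004,0,0,0,0]])

```text
clock: 16.5
tool_pos: [0.4735, -0.0824, 0.0678]
orientation: [0.977, 0.211, -0.0, 0.0]
force: [0.1, 0.7, 0.2]
finger_gap: 0.005
grasp_force: 0.0
```

Emit:
jog_arm(rows=[[0,0,-0.001,0,0,0,0],[0,0,-0.001,0,0,0,0]])

```text
clock: 16.67
tool_pos: [0.4736, -0.0824, 0.0675]
orientation: [0.977, 0.212, 0.0, 0.0]
force: [-1.1, -0.7, -0.1]
finger_gap: 0.005
grasp_force: 0.0
```

Emit:
jog_arm(rows=[[0,0,-0.001,0,0,0,0],[0,0,-0.001,0,0,0,0]])

```text
clock: 16.83
tool_pos: [0.4735, -0.0824, 0.0669]
orientation: [0.977, 0.212, 0.0, 0.0]
force: [-0.5, -0.1, -0.9]
finger_gap: 0.008
grasp_force: 0.0
```

Emit:
jog_arm(rows=[[0,0,-0.001,0,0,0,0],[0,0,-0.001,0,0,0,0]])

```text
clock: 17.0
tool_pos: [0.4736, -0.0825, 0.0664]
orientation: [0.977, 0.212, 0.0, 0.0]
force: [-0.2, 0.2, 0.1]
finger_gap: 0.007
grasp_force: 0.2
```

Emit:
jog_arm(rows=[[0,0,-0.001,0,0,0,0],[0,0,-0.001,0,0,0,0]])

```text
clock: 17.17
tool_pos: [0.4737, -0.0825, 0.0663]
orientation: [0.977, 0.212, 0.0, 0.0]
force: [-2.0, -0.1, 6.0]
finger_gap: 0.007
grasp_force: 3.3
```

Emit:
jog_arm(rows=[[0,0,0.024,0,0,0,0],[0.006,0.08,0.024,0,0,0,0],[0.012,0.16,0.024,0,0,0,0],[0.018,0.24,0.024,0,0,0,0],[0.024,0.32,0.024,0,0,0,0],[0.026,0.358,0.014,0,0,0,0],[0.026,0.358,0.008,0,0,0,0],[0.026,0.358,0.006,0,0,0,0]])

```text
clock: 17.83
tool_pos: [0.4862, 0.0974, 0.0684]
orientation: [0.977, 0.213, -0.0, 0.0]
force: [0.1, 0.2, -0.2]
finger_gap: 0.007
grasp_force: 0.0
```

Emit:
jog_arm(rows=[[0,0,-0.002,0,0,0,0],[0,0,-0.002,0,0,0,0]])

```text
clock: 18.0
tool_pos: [0.4865, 0.0956, 0.0677]
orientation: [0.977, 0.211, -0.0, 0.0]
force: [0.2, -0.5, 0.6]
finger_gap: 0.005
grasp_force: 0.0
```

Emit:
jog_arm(rows=[[0,0,-0.001,0,0,0,0],[0,0,-0.001,0,0,0,0]])

```text
clock: 18.17
tool_pos: [0.4867, 0.0957, 0.0674]
orientation: [0.977, 0.211, 0.0, 0.0]
force: [-0.3, 0.5, -1.3]
finger_gap: 0.006
grasp_force: 0.0
```

Emit:
jog_arm(rows=[[0,0,-0.001,0,0,0,0],[0,0,-0.001,0,0,0,0]])

```text
clock: 18.33
tool_pos: [0.4866, 0.0961, 0.0669]
orientation: [0.977, 0.211, 0.0, 0.0]
force: [0.4, 0.5, -0.5]
finger_gap: 0.004
grasp_force: 0.0
```

Emit:
jog_arm(rows=[[0,0,-0.001,0,0,0,0],[0,0,-0.001,0,0,0,0]])

```text
clock: 18.5
tool_pos: [0.4866, 0.0965, 0.0664]
orientation: [0.977, 0.212, 0.0, 0.0]
force: [-0.0, 0.2, 0.0]
finger_gap: 0.006
grasp_force: 0.1
```

Emit:
jog_arm(rows=[[0,0,-0.001,0,0,0,0],[0,0,-0.001,0,0,0,0]])

```text
clock: 18.67
tool_pos: [0.4867, 0.0965, 0.0662]
orientation: [0.977, 0.212, 0.0, 0.0]
force: [-0.9, -1.3, 6.8]
finger_gap: 0.006
grasp_force: 3.0
```

Emit:
jog_arm(rows=[[0,0,0.024,0,0,-0.058,0],[-0.008,-0.088,0.024,0,0,-0.116,0],[-0.008,-0.088,0.024,0,0,-0.174,0],[-0.008,-0.088,-0.02,0,0,-0.232,0],[-0.008,-0.088,-0.05,0,0,-0.24,0],[-0.008,-0.088,-0.068,0,0,-0.24,0],[-0.008,-0.088,-0.068,0,0,-0.24,0],[-0.008,-0.088,-0.068,0,0,-0.24,0]])

```text
clock: 19.33
tool_pos: [0.4824, 0.0527, 0.0318]
orientation: [0.999, -0.037, -0.0, 0.0]
force: [0.7, -1.2, -0.3]
finger_gap: 0.007
grasp_force: 0.0
```

Emit:
jog_arm(rows=[[0,0,-0.001,0,0,0,0],[0,0,-0.001,0,0,0,0]])

```text
clock: 19.5
tool_pos: [0.4829, 0.0527, 0.032]
orientation: [0.999, -0.038, 0.001, 0.0]
force: [-0.0, -0.9, 0.3]
finger_gap: 0.007
grasp_force: 0.0
```

Emit:
jog_arm(rows=[[0,0,-0.001,0,0,0,0],[0,0,-0.001,0,0,0,0]])

```text
clock: 19.67
tool_pos: [0.4827, 0.0526, 0.0313]
orientation: [0.999, -0.038, 0.0, 0.0]
force: [-0.1, -0.6, -0.1]
finger_gap: 0.007
grasp_force: 0.0
```

Emit:
jog_arm(rows=[[0,0,-0.001,0,0,0,0],[0,0,-0.001,0,0,0,0]])

```text
clock: 19.83
tool_pos: [0.4826, 0.0526, 0.0305]
orientation: [0.999, -0.038, 0.0, 0.0]
force: [-0.3, -0.1, -0.3]
finger_gap: 0.004
grasp_force: 0.0
```

Emit:
jog_arm(rows=[[0,0,-0.001,0,0,0,0],[0,0,-0.001,0,0,0,0]])

```text
clock: 20.0
tool_pos: [0.4825, 0.0525, 0.0298]
orientation: [0.999, -0.038, -0.0, 0.0]
force: [0.3, -0.3, 0.9]
finger_gap: 0.002
grasp_force: 0.0
```

Emit:
jog_arm(rows=[[0,0,-0.001,0,0,0,0],[0,0,-0.001,0,0,0,0]])

```text
clock: 20.17
tool_pos: [0.4825, 0.0526, 0.0293]
orientation: [0.999, -0.038, -0.0, 0.0]
force: [-0.6, -0.2, 2.9]
finger_gap: 0.005
grasp_force: 0.6
```

Emit:
jog_arm(rows=[[0,0,-0.001,0,0,0,0],[0,0,-0.001,0,0,0,0]])

```text
clock: 20.33
tool_pos: [0.4826, 0.0526, 0.0293]
orientation: [0.999, -0.038, 0.0, 0.0]
force: [-1.1, 0.2, 8.1]
finger_gap: 0.005
grasp_force: 4.0
```

Emit:
jog_arm(rows=[[0,0,0.02,0,0,0,0],[-0.004,-0.06,0.02,0,0,0,0],[-0.009,-0.12,0.02,0,0,0,0],[-0.014,-0.18,0.02,0,0,0,0],[-0.014,-0.18,0.016,0,0,0,0],[-0.014,-0.18,0.008,0,0,0,0],[-0.014,-0.18,0.006,0,0,0,0],[-0.014,-0.18,0.006,0,0,0,0]])

```text
clock: 21.0
tool_pos: [0.4754, -0.0367, 0.0317]
orientation: [0.999, -0.038, -0.0, -0.0]
force: [-0.2, -0.7, 0.4]
finger_gap: 0.007
grasp_force: 0.0
```

Emit:
jog_arm(rows=[[0,0,-0.001,0,0,0,0],[0,0,-0.001,0,0,0,0]])

```text
clock: 21.17
tool_pos: [0.4756, -0.0367, 0.0313]
orientation: [0.999, -0.037, -0.0, 0.0]
force: [0.9, -0.3, -0.4]
finger_gap: 0.005
grasp_force: 0.0
```

Emit:
jog_arm(rows=[[0,0,-0.001,0,0,0,0],[0,0,-0.001,0,0,0,0]])

```text
clock: 21.33
tool_pos: [0.4756, -0.037, 0.0309]
orientation: [0.999, -0.038, -0.0, 0.0]
force: [-0.0, -0.6, 0.6]
finger_gap: 0.003
grasp_force: 0.0
```

Emit:
jog_arm(rows=[[0,0,-0.001,0,0,0,0],[0,0,-0.001,0,0,0,0]])

```text
clock: 21.5
tool_pos: [0.4755, -0.0373, 0.0303]
orientation: [0.999, -0.038, -0.0, 0.0]
force: [0.4, 0.5, -0.4]
finger_gap: 0.005
grasp_force: 0.0
```

Emit:
jog_arm(rows=[[0,0,-0.001,0,0,0,0],[0,0,-0.001,0,0,0,0]])

```text
clock: 21.67
tool_pos: [0.4755, -0.0374, 0.0298]
orientation: [0.999, -0.038, -0.0, 0.0]
force: [0.0, -0.0, -0.6]
finger_gap: 0.007
grasp_force: 0.0
```

Emit:
jog_arm(rows=[[0,0,-0.001,0,0,0,0],[0,0,-0.001,0,0,0,0]])

```text
clock: 21.83
tool_pos: [0.4756, -0.0375, 0.0294]
orientation: [0.999, -0.038, 0.0, 0.0]
force: [-0.2, 0.4, 0.7]
finger_gap: 0.004
grasp_force: 0.4
```

Emit:
jog_arm(rows=[[0,0,0.08,0,0,0,0],[0,0,0.15,0,0,0.058,0],[0.03,-0.08,0.18,0,0,0.116,0],[0.06,-0.16,0.18,0,0,0.174,0],[0.088,-0.255,0.18,0,0,0.232,0],[0.088,-0.255,0.18,0,0,0.29,0],[0.088,-0.255,0.18,0,0,0.348,0],[0.088,-0.255,0.18,0,0,0.406,0]])

```text
clock: 22.5
tool_pos: [0.5195, -0.1663, 0.1191]
orientation: [0.925, 0.379, -0.0, -0.0]
force: [-0.6, 0.5, -0.1]
finger_gap: 0.004
grasp_force: 0.0
```

Emit:
jog_arm(rows=[[0,0,0,0,0,0.058,0],[0,0,0,0,0,0.116,0],[0,0,-0.08,0,0,0.174,0],[0,0,-0.16,0,0,0.232,0],[0,0,-0.21,0,0,0.29,0],[0,0,-0.224,0,0,0.29,0],[0,0,-0.23,0,0,0.29,0],[0,0,-0.23,0,0,0.29,0]])

```text
clock: 23.17
tool_pos: [0.5198, -0.165, 0.0047]
orientation: [0.772, 0.636, 0.0, -0.0]
force: [0.0, 0.4, 0.7]
finger_gap: 0.004
grasp_force: 0.0
```

Emit:
jog_arm(rows=[[0,0,-0.002,0,0,0,0],[0,0,-0.002,0,0,0,0]])

```text
clock: 23.33
tool_pos: [0.5202, -0.1652, 0.0048]
orientation: [0.771, 0.636, 0.001, 0.001]
force: [0.5, 0.1, -0.1]
finger_gap: 0.001
grasp_force: 0.0
```

Emit:
jog_arm(rows=[[0,0,-0.006,0,0,0,0],[0,0,-0.006,0,0,0,0],[0,0,-0.006,0,0,0,0]])

```text
clock: 23.58
tool_pos: [0.5197, -0.165, 0.0008]
orientation: [0.771, 0.637, 0.0, 0.0]
force: [-0.5, 0.2, -0.7]
finger_gap: 0.005
grasp_force: 0.0
```

Emit:
jog_arm(rows=[[0,0,-0.001,0,0,0,0],[0,0,-0.001,0,0,0,0]])

```text
clock: 23.75
tool_pos: [0.5197, -0.165, 0.0003]
orientation: [0.771, 0.637, 0.0, 0.0]
force: [-0.8, 0.3, 4.3]
finger_gap: 0.007
grasp_force: 2.6
```

Emit:
jog_arm(rows=[[0,0,-0.001,0,0,0,0],[0,0,-0.001,0,0,0,0]])

```text
clock: 23.92
tool_pos: [0.5197, -0.165, 0.0003]
orientation: [0.771, 0.637, 0.0, 0.0]
force: [-2.0, 0.3, 12.1]
finger_gap: 0.005
grasp_force: 6.0
```

Emit:
jog_arm(rows=[[0,0,-0.001,0,0,0,0],[0,0,-0.001,0,0,0,0]])

```text
clock: 24.08
tool_pos: [0.5197, -0.165, 0.0002]
orientation: [0.771, 0.637, 0.0, 0.0]
force: [-3.7, 1.5, 18.2]
finger_gap: 0.004
grasp_force: 9.3
```

Emit:
jog_arm(rows=[[0,0,-0.001,0,0,0,0],[0,0,-0.001,0,0,0,0]])

```text
clock: 24.25
tool_pos: [0.5197, -0.165, 0.0002]
orientation: [0.771, 0.637, 0.0, 0.001]
force: [-5.5, 2.1, 25.2]
finger_gap: 0.006
grasp_force: 12.7
```

Emit:
jog_arm(rows=[[0,0,-0.001,0,0,0,0],[0,0,-0.001,0,0,0,0]])

```text
clock: 24.42
tool_pos: [0.5197, -0.165, 0.0002]
orientation: [0.771, 0.637, 0.0, 0.001]
force: [-8.1, 2.4, 31.7]
finger_gap: 0.003
grasp_force: 16.0
```

Emit:
jog_arm(rows=[[0,0,0.08,0,0,0,20],[0,0,0.16,0,0,-0.058,60],[0,0,0.2,0,0,-0.116,60],[-0.04,0.08,0.2,0,0,-0.174,60],[-0.092,0.165,0.2,0,0,-0.232,60],[-0.092,0.165,0.2,0,0,-0.29,60],[-0.092,0.165,0.2,0,0,-0.348,60],[-0.092,0.165,0.2,0,0,-0.406,60]])

```text
clock: 25.08
tool_pos: [0.4732, -0.0815, 0.0983]
orientation: [0.966, 0.26, 0.0, 0.0]
force: [-0.2, 0.2, 0.7]
finger_gap: 0.505
grasp_force: 0.0
```

Emit:
jog_arm(rows=[[0,0,0,0,0,-0.058,60],[0,0,0,0,0,-0.116,60],[0,0,0,0,0,-0.174,60],[0,0,0,0,0,-0.232,60],[0,0,0,0,0,-0.283,60],[0,0,-0.04,0,0,-0.283,60],[0,0,-0.08,0,0,-0.283,60],[0,0,-0.106,0,0,-0.283,60]])

```text
clock: 25.75
tool_pos: [0.4733, -0.0823, 0.0438]
orientation: [1.0, -0.031, -0.0, 0.0]
force: [0.7, 0.3, 0.5]
finger_gap: 0.602
grasp_force: 0.0
```

Emit:
jog_arm(rows=[[0,0,0,0,0,0,60],[0,0,0,0,0,0,20],[0,0,0,0,0,0,20],[0,0,0,0,0,0,20],[0,0,0,0,0,0,20],[0,0,0,0,0,0,20]])

```text
clock: 26.25
tool_pos: [0.4738, -0.0824, 0.0455]
orientation: [1.0, -0.031, 0.001, 0.0]
force: [1.8, 10.5, 8.3]
finger_gap: 0.315
grasp_force: 12.0
```

Emit:
jog_arm(rows=[[0,0,0,0,0,-0.058,20],[0,0,0,0,0,-0.116,20],[0,0,0,0,0,-0.174,20],[0,0,0,0,0,-0.232,20],[0,0,0,0,0,-0.28,20],[0,0,0,0,0,-0.28,20],[0,0,0,0,0,-0.28,20]])

```text
clock: 26.83
tool_pos: [0.4737, -0.0827, 0.0455]
orientation: [0.948, -0.317, 0.0, 0.0]
force: [-2.8, -1.9, 6.6]
finger_gap: 0.311
grasp_force: 12.0
```

Emit:
jog_arm(rows=[[0,0,0,0,0,0,60],[0,0,0,0,0,0,60],[0,0,0,0,0,0,60],[0,0,0.08,0,0,0,60],[0.006,0.08,0.12,0,0,0.058,60],[0.012,0.16,0.12,0,0,0.116,60],[0.018,0.24,0.12,0,0,0.174,60],[0.025,0.32,0.12,0,0,0.232,60]])

```text
clock: 27.5
tool_pos: [0.486, 0.0793, 0.1054]
orientation: [0.997, -0.078, 0.0, -0.0]
force: [1.1, -0.3, -0.6]
finger_gap: 0.597
grasp_force: 0.0
```

Emit:
jog_arm(rows=[[0,0.04,0,0,0,0.058,60],[0,0.04,0,0,0,0.116,60],[0,0.04,0,0,0,0.174,60],[0,0.04,0,0,0,0.232,60],[0,0.04,0,0,0,0.29,60],[0,0.04,0,0,0,0.348,60],[0,0.04,0,0,0,0.406,60],[0,0.04,0,0,0,0.464,60]])

```text
clock: 28.17
tool_pos: [0.486, 0.0977, 0.1048]
orientation: [0.918, 0.397, -0.0, -0.0]
force: [-0.0, 0.4, 0.3]
finger_gap: 0.6
grasp_force: 0.0
```

Emit:
jog_arm(rows=[[0,0,0,0,0,0.058,60],[0,0,0,0,0,0.116,60],[0,0,0,0,0,0.174,60],[0,0,0,0,0,0.232,60],[0,0,0,0,0,0.29,60],[0,0,0,0,0,0.348,60],[0,0,0,0,0,0.406,60],[0,0,0,0,0,0.464,60]])

```text
clock: 28.83
tool_pos: [0.4859, 0.0976, 0.1048]
orientation: [0.626, 0.78, -0.0, -0.0]
force: [0.0, -0.2, 0.2]
finger_gap: 0.599
grasp_force: 0.0
```

Emit:
jog_arm(rows=[[0,0,0,0,0,0.058,60],[0,0,0,0,0,0.116,60],[0,0,0,0,0,0.174,60],[0,0,0,0,0,0.232,60],[0,0,0,0,0,0.29,60],[0,0,0,0,0,0.348,60],[0,0,0,0,0,0.38,60],[0,0,0,0,0,0.38,60]])

```text
clock: 29.5
tool_pos: [0.486, 0.0976, 0.1048]
orientation: [0.276, 0.961, 0.0, -0.0]
force: [-1.4, 0.0, 0.4]
finger_gap: 0.598
grasp_force: 0.0
```

Aligned. Now I'll descend, grip, turn 34° clockwise, release and go up.

Emit:
jog_arm(rows=[[0,0,-0.06,0,0,0,60],[0,0,-0.1,0,0,0,60],[0,0,-0.118,0,0,0,60],[0,0,-0.118,0,0,0,30],[0,0,-0.118,0,0,0,20],[0,0,-0.118,0,0,0,20],[0,0,-0.118,0,0,0,20],[0,0,-0.118,0,0,0,20]])

```text
clock: 30.17
tool_pos: [0.4864, 0.0976, 0.0467]
orientation: [0.278, 0.96, 0.0, 0.001]
force: [-0.7, -1.1, 0.8]
finger_gap: 0.314
grasp_force: 12.0
```

Emit:
jog_arm(rows=[[0,0,0,0,0,0,20],[0,0,0,0,0,-0.058,20],[0,0,0,0,0,-0.116,20],[0,0,0,0,0,-0.174,20],[0,0,0,0,0,-0.232,20],[0,0,0,0,0,-0.28,20],[0,0,0,0,0,-0.28,20],[0,0,0,0,0,-0.28,20]])

```text
clock: 30.83
tool_pos: [0.4861, 0.0974, 0.0461]
orientation: [0.543, 0.84, 0.0, 0.0]
force: [-0.5, -3.4, -0.2]
finger_gap: 0.312
grasp_force: 12.0
```

Emit:
jog_arm(rows=[[0,0,0,0,0,0,60],[0,0,0,0,0,0,60],[0,0,0,0,0,0,60],[0,0,0.06,0,0,0,0],[0,0,0.08,0,0,-0.058,0],[-0.008,-0.09,0.08,0,0,-0.1,0],[-0.008,-0.09,0.08,0,0,-0.1,0],[-0.008,-0.09,0.08,0,0,-0.1,0]])

```text
clock: 31.5
tool_pos: [0.482, 0.0514, 0.0861]
orientation: [0.629, 0.777, 0.0, 0.0]
force: [0.1, 0.1, 0.1]
finger_gap: 0.229
grasp_force: 0.0
```

Emit:
jog_arm(rows=[[0,0,0,0,0,0.058,0],[0,0,0,0,0,0.116,0],[0,0,0,0,0,0.174,0],[0,0,0,0,0,0.232,0],[0,0,0,0,0,0.29,0],[0,0,0,0,0,0.348,0],[0,0,0,0,0,0.406,0],[0,0,0,0,0,0.464,0]])

```text
clock: 32.17
tool_pos: [0.482, 0.0534, 0.0856]
orientation: [0.189, 0.982, 0.0, -0.0]
force: [-0.3, 0.1, 0.2]
finger_gap: 0.003
grasp_force: 0.0
```

Emit:
jog_arm(rows=[[0,0,0,0,0,0.058,0],[0,0,-0.03,0,0,0.116,0],[0,0,-0.07,0,0,0.174,0],[0,0,-0.1,0,0,0.22,0],[0,0,-0.106,0,0,0.22,0],[0,0,-0.106,0,0,0.22,0],[0,0,-0.106,0,0,0.22,0]])

```text
clock: 32.75
tool_pos: [0.4822, 0.053, 0.0331]
orientation: [-0.035, 0.999, 0.0, -0.0]
force: [-0.1, -0.8, -0.4]
finger_gap: 0.002
grasp_force: 0.0
```

Emit:
jog_arm(rows=[[0,0,-0.001,0,0,0,0],[0,0,-0.001,0,0,0,0]])

```text
clock: 32.92
tool_pos: [0.4824, 0.0527, 0.0331]
orientation: [-0.036, 0.999, 0.0, 0.001]
force: [-0.7, -0.5, 0.1]
finger_gap: 0.006
grasp_force: 0.0
```

Emit:
jog_arm(rows=[[0,0,-0.001,0,0,0,0],[0,0,-0.001,0,0,0,0]])

```text
clock: 33.08
tool_pos: [0.4822, 0.0526, 0.0322]
orientation: [-0.036, 0.999, 0.0, 0.0]
force: [0.8, -0.6, 0.6]
finger_gap: 0.005
grasp_force: 0.0
```

Emit:
jog_arm(rows=[[0,0,-0.001,0,0,0,0],[0,0,-0.001,0,0,0,0]])

```text
clock: 33.25
tool_pos: [0.4821, 0.0525, 0.0315]
orientation: [-0.036, 0.999, 0.0, 0.0]
force: [0.3, 0.0, -0.7]
finger_gap: 0.007
grasp_force: 0.0
```

Emit:
jog_arm(rows=[[0,0,-0.001,0,0,0,0],[0,0,-0.001,0,0,0,0]])

```text
clock: 33.42
tool_pos: [0.482, 0.0525, 0.0308]
orientation: [-0.036, 0.999, 0.0, -0.0]
force: [-0.1, 0.9, -0.5]
finger_gap: 0.005
grasp_force: 0.0
```

Emit:
jog_arm(rows=[[0,0,-0.001,0,0,0,0],[0,0,-0.001,0,0,0,0]])

```text
clock: 33.58
tool_pos: [0.4821, 0.0526, 0.0303]
orientation: [-0.036, 0.999, 0.0, 0.0]
force: [0.6, 0.5, -0.7]
finger_gap: 0.006
grasp_force: 0.0
```

Emit:
jog_arm(rows=[[0,0,-0.0006,0,0,0,0],[0,0,-0.0006,0,0,0,0]])

```text
clock: 33.75
tool_pos: [0.482, 0.0526, 0.0302]
orientation: [-0.036, 0.999, 0.0, 0.0]
force: [-0.9, 0.2, 3.9]
finger_gap: 0.004
grasp_force: 1.7
```

Emit:
jog_arm(rows=[[0,0,-0.0006,0,0,0,0],[0,0,-0.0006,0,0,0,0]])

```text
clock: 33.92
tool_pos: [0.482, 0.0526, 0.0302]
orientation: [-0.036, 0.999, 0.0, 0.0]
force: [-2.0, -0.5, 8.3]
finger_gap: 0.003
grasp_force: 4.2
```

Emit:
jog_arm(rows=[[0,0,-0.0006,0,0,0,0],[0,0,-0.0006,0,0,0,0]])

```text
clock: 34.08
tool_pos: [0.482, 0.0526, 0.0301]
orientation: [-0.036, 0.999, 0.0, 0.0]
force: [-2.5, -0.2, 12.0]
finger_gap: 0.002
grasp_force: 6.4
```

Emit:
jog_arm(rows=[[0,0,-0.0006,0,0,0,0],[0,0,-0.0006,0,0,0,0]])

```text
clock: 34.25
tool_pos: [0.4821, 0.0526, 0.0301]
orientation: [-0.036, 0.999, 0.0, 0.0]
force: [-4.1, 0.3, 17.4]
finger_gap: 0.004
grasp_force: 8.7
```

Emit:
jog_arm(rows=[[0,0,0.02,0,0,0,0],[-0.004,-0.06,0.02,0,0,0,0],[-0.009,-0.12,0.02,0,0,0,0],[-0.014,-0.18,0.02,0,0,0,0],[-0.014,-0.18,0.014,0,0,0,0],[-0.014,-0.18,0.007,0,0,0,0],[-0.014,-0.18,0.007,0,0,0,0],[-0.014,-0.18,0.007,0,0,0,0]])

```text
clock: 34.92
tool_pos: [0.4749, -0.0367, 0.0325]
orientation: [-0.037, 0.999, 0.0, -0.0]
force: [1.2, 0.1, 0.1]
finger_gap: 0.005
grasp_force: 0.0
```

Emit:
jog_arm(rows=[[0,0,-0.001,0,0,0,0],[0,0,-0.001,0,0,0,0]])

```text
clock: 35.08
tool_pos: [0.4751, -0.0367, 0.0322]
orientation: [-0.037, 0.999, 0.0, -0.0]
force: [0.3, -0.5, 0.0]
finger_gap: 0.005
grasp_force: 0.0
```

Emit:
jog_arm(rows=[[0,0,-0.001,0,0,0,0],[0,0,-0.001,0,0,0,0]])

```text
clock: 35.25
tool_pos: [0.4751, -0.037, 0.0317]
orientation: [-0.037, 0.999, 0.0, 0.0]
force: [0.7, -0.5, 0.5]
finger_gap: 0.007
grasp_force: 0.0
```

Emit:
jog_arm(rows=[[0,0,-0.001,0,0,0,0],[0,0,-0.001,0,0,0,0]])

```text
clock: 35.42
tool_pos: [0.475, -0.0373, 0.0311]
orientation: [-0.036, 0.999, 0.0, 0.0]
force: [-0.5, -0.5, 0.1]
finger_gap: 0.003
grasp_force: 0.0
```

Emit:
jog_arm(rows=[[0,0,-0.001,0,0,0,0],[0,0,-0.001,0,0,0,0]])

```text
clock: 35.58
tool_pos: [0.475, -0.0374, 0.0306]
orientation: [-0.036, 0.999, 0.0, -0.0]
force: [-0.1, -0.0, 0.4]
finger_gap: 0.004
grasp_force: 0.0
```

Emit:
jog_arm(rows=[[0,0,-0.001,0,0,0,0],[0,0,-0.001,0,0,0,0]])

```text
clock: 35.75
tool_pos: [0.475, -0.0375, 0.0302]
orientation: [-0.036, 0.999, 0.0, 0.0]
force: [-0.2, -0.7, 1.7]
finger_gap: 0.004
grasp_force: 0.7
```

Emit:
jog_arm(rows=[[0,0,0.06,0,0,0,0],[0,0,0.1,0,0,0,0],[-0.004,-0.09,0.1,0,0,0,0],[-0.004,-0.09,0.084,0,0,0,0],[-0.004,-0.09,0.077,0,0,0,0],[-0.004,-0.09,0.077,0,0,0,0],[-0.004,-0.09,0.077,0,0,0,0]])

```text
clock: 36.33
tool_pos: [0.4726, -0.0818, 0.0681]
orientation: [-0.036, 0.999, 0.0, -0.001]
force: [0.5, -0.2, 0.0]
finger_gap: 0.008
grasp_force: 0.0
```

Emit:
jog_arm(rows=[[0,0,-0.002,0,0,0,0],[0,0,-0.002,0,0,0,0]])

```text
clock: 36.5
tool_pos: [0.473, -0.0818, 0.0674]
orientation: [-0.037, 0.999, 0.0, -0.0]
force: [0.4, -0.7, 0.1]
finger_gap: 0.007
grasp_force: 0.0
```

Emit:
jog_arm(rows=[[0,0,-0.001,0,0,0,0],[0,0,-0.001,0,0,0,0]])

```text
clock: 36.67
tool_pos: [0.473, -0.0821, 0.0671]
orientation: [-0.037, 0.999, 0.0, -0.0]
force: [-0.1, 1.0, -0.1]
finger_gap: 0.003
grasp_force: 0.0
```

Emit:
jog_arm(rows=[[0,0,-0.001,0,0,0,0],[0,0,-0.001,0,0,0,0]])

```text
clock: 36.83
tool_pos: [0.473, -0.0823, 0.0666]
orientation: [-0.036, 0.999, 0.0, -0.0]
force: [0.5, 0.1, -0.5]
finger_gap: 0.005
grasp_force: 0.0
```

Emit:
jog_arm(rows=[[0,0,-0.001,0,0,0,0],[0,0,-0.001,0,0,0,0]])

```text
clock: 37.0
tool_pos: [0.4731, -0.0824, 0.0663]
orientation: [-0.036, 0.999, 0.0, 0.0]
force: [-0.9, 0.9, 2.9]
finger_gap: 0.007
grasp_force: 1.2
```

Emit:
jog_arm(rows=[[0,0,-0.001,0,0,0,0],[0,0,-0.001,0,0,0,0]])

```text
clock: 37.17
tool_pos: [0.4732, -0.0825, 0.0662]
orientation: [-0.036, 0.999, -0.0, 0.0]
force: [-1.3, 1.2, 9.8]
finger_gap: 0.006
grasp_force: 4.9
```

Emit:
jog_arm(rows=[[0,0,0.024,0,0,0,0],[0.006,0.08,0.024,0,0,0,0],[0.012,0.16,0.024,0,0,0,0],[0.018,0.24,0.024,0,0,0,0],[0.024,0.32,0.024,0,0,0,0],[0.026,0.358,0.014,0,0,0,0],[0.026,0.358,0.008,0,0,0,0],[0.026,0.358,0.007,0,0,0,0]])

```text
clock: 37.83
tool_pos: [0.4857, 0.0974, 0.0686]
orientation: [-0.038, 0.999, 0.0, -0.0]
force: [-1.6, -0.6, -0.8]
finger_gap: 0.0
grasp_force: 0.0
```

Emit:
jog_arm(rows=[[0,0,-0.002,0,0,0,0],[0,0,-0.002,0,0,0,0]])

```text
clock: 38.0
tool_pos: [0.486, 0.0956, 0.0681]
orientation: [-0.036, 0.999, 0.0, -0.0]
force: [0.4, -1.0, 0.0]
finger_gap: 0.007
grasp_force: 0.0
```

Emit:
jog_arm(rows=[[0,0,-0.001,0,0,0,0],[0,0,-0.001,0,0,0,0]])

```text
clock: 38.17
tool_pos: [0.4862, 0.0957, 0.0677]
orientation: [-0.036, 0.999, 0.0, 0.0]
force: [-0.1, -0.1, -0.2]
finger_gap: 0.002
grasp_force: 0.0
```

Emit:
jog_arm(rows=[[0,0,-0.001,0,0,0,0],[0,0,-0.001,0,0,0,0]])

```text
clock: 38.33
tool_pos: [0.4861, 0.0962, 0.0672]
orientation: [-0.036, 0.999, 0.0, 0.0]
force: [1.3, -0.3, -0.6]
finger_gap: 0.006
grasp_force: 0.0
```

Emit:
jog_arm(rows=[[0,0,-0.001,0,0,0,0],[0,0,-0.001,0,0,0,0]])

```text
clock: 38.5
tool_pos: [0.486, 0.0964, 0.0666]
orientation: [-0.036, 0.999, 0.0, -0.0]
force: [-0.1, 0.3, -0.1]
finger_gap: 0.006
grasp_force: 0.0
```

Emit:
jog_arm(rows=[[0,0,-0.001,0,0,0,0],[0,0,-0.001,0,0,0,0]])

```text
clock: 38.67
tool_pos: [0.4861, 0.0966, 0.0663]
orientation: [-0.036, 0.999, 0.0, 0.0]
force: [-1.1, 0.1, 2.4]
finger_gap: 0.007
grasp_force: 1.2
```

Both feet stand firm and the plate reads level at 30 mm on both sides. Next I'll look at the diyas.

Run:
```python
from h import *
a=shot("top");b=shot("side")
P=[]
for c in("top","side"):
    for x in boxes_of("diya1",c):
        if x["p"]>.3: print(c,np.round(x["position"],4),round(x["p"],2))
print([(np.round(x["position"],4),round(x["p"],2)) for c in("top","side") for x in boxes_of("tray",c)])
ca=a["frame"][180:300,395:495];cb=b["frame"][300:400,250:410]
A=cv2.resize(ca,None,fx=3.6,fy=3.6,interpolation=cv2.INTER_CUBIC);B=cv2.resize(cb,None,fx=2.7,fy=2.7,interpolation=cv2.INTER_CUBIC)
o=np.zeros((max(A.shape[0],B.shape[0]),A.shape[1]+B.shape[1],3),np.uint8)
o[:A.shape[0],:A.shape[1]]=A;o[:B.shape[0],A.shape[1]:]=B
o=np.clip(o.astype(float)*1.8,0,255).astype(np.uint8)
cv2.imwrite("pics/m3.png",o);print(o.shape)
# green blobs top view
for nm,d in(("top",a),("side",b)):
    h=cv2.cvtColor(d["frame"],cv2.COLOR_BGR2HSV); m=cv2.inRange(h,(40,80,20),(90,255,255))
    n,l,s,cc=cv2.connectedComponentsWithStats(m)
    for i in range(1,n):
        if 60<s[i,4]<900: print(nm,s[i],np.round(cc[i],1),atz(d,*cc[i],.02).round(4))
```

```text
top [ 0.5204 -0.2651  0.0196] 0.8
top [ 0.5876 -0.251   0.0189] 0.75
top [ 0.4593 -0.3445  0.021 ] 0.73
top [ 0.6025 -0.3254  0.0199] 0.61
top [ 0.4488 -0.2762  0.019 ] 0.52
side [ 0.4582 -0.3451  0.0186] 0.79
side [ 0.5207 -0.2667  0.0195] 0.72
side [ 0.5376 -0.3339  0.0211] 0.68
side [ 0.449  -0.2737  0.0147] 0.67
side [ 0.5873 -0.2482  0.0186] 0.66
side [ 0.6009 -0.321   0.0239] 0.65
[(array([0.5051, 0.3217, 0.0067]), 0.83), (array([ 0.6065, -0.0025,  0.0863]), 0.37), (array([0.5596, 0.3079, 0.0061]), 0.73), (array([ 0.4762, -0.092 ,  0.0641]), 0.56), (array([ 0.6051, -0.3231,  0.0241]), 0.27), (array([ 0.5217, -0.2669,  0.0186]), 0.17)]
(432, 792, 3)
top [444 200  20  18 268] [454.3 209. ] [ 0.6001 -0.322   0.02  ]
top [415 205  20  18 273] [425.2 213.2] [ 0.5883 -0.251   0.02  ]
top [452 227  22  18 285] [461.1 235.5] [ 0.5364 -0.337   0.02  ]
top [423 233  20  19 284] [432.9 241.9] [ 0.5197 -0.2684  0.02  ]
top [457 257  20  22 301] [466.3 268.3] [ 0.4589 -0.3472  0.02  ]
top [428 264  20  19 296] [436.9 273. ] [ 0.4466 -0.2765  0.02  ]
side [506 253  25  30 248] [516.8 266.6] [ 0.9571 -0.2117  0.02  ]
side [531 288  60  70 867] [564.3 327.6] [ 0.9765 -0.3601  0.02  ]
side [342 311  21  25 389] [352.1 324.2] [ 0.5893 -0.2512  0.02  ]
side [309 329  23  24 425] [319.6 340.8] [ 0.5207 -0.2685  0.02  ]
side [269 343  26  24 458] [282.2 354. ] [ 0.4475 -0.2764  0.02  ]
side [358 344  23  26 451] [369.  356.8] [ 0.601  -0.3221  0.02  ]
side [326 361  24  27 489] [337.6 372.8] [ 0.5372 -0.3368  0.02  ]
side [285 377  28  23 492] [296.9 388.6] [ 0.4603 -0.3462  0.02  ]
```

View pics/m3.png

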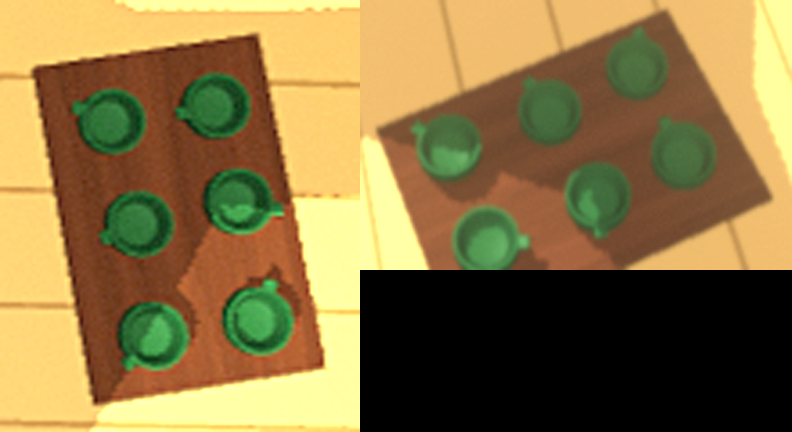

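The zoom shows six upright diyas. The spouts of D, B and E point roughly +y, C −y, A +x and F diagonal. I'll save a pointer baseline, then fetch D.

```bash
cat >> h.py <<'E'
def ptr(d,cam):
    # red pointer weighted centroid
    x0,y0,x1,y1=(295,140,340,175) if cam=="top" else (360,170,385,215)
    f=d["frame"][y0:y1,x0:x1].astype(float); w=np.clip(f[...,2]-1.6*np.maximum(f[...,0],f[...,1])-15,0,None)
    Y,X=np.mgrid[y0:y1,x0:x1]; return np.array([(w*X).sum(),(w*Y).sum()])/w.sum(), w.sum()
def diyas(cams=("top","side"),z=.02):
    out={}
    for c in cams:
        d=read_camera(c); h=cv2.cvtColor(d["frame"],cv2.COLOR_BGR2HSV); m=cv2.inRange(h,(40,80,20),(90,255,255))
        n,l,s,cc=cv2.connectedComponentsWithStats(m)
        out[c]=[atz(d,*cc[i],z).round(4)[:2] for i in range(1,n) if 60<s[i,4]<900]
    return out
E
python3 - <<'E'
from h import *
for c in("top","side"):
    d=shot(c); p,w=ptr(d,c); print(c,p,w)
    b=np.array([.70,.0,.09]); print("px per mm down",(proj(d,b-[0,0,.01])-proj(d,b))/10)
cv2.imwrite("base_side.png",d["frame"])
E
```

```text
top [319.83681657 156.27761709] 4287.2
px per mm down [[-0.01900464  0.10201547]]
side [369.68925905 195.78403217] 1044.5999999999997
px per mm down [[-0.0226618   0.30626271]]
```

Emit:
jog_arm(rows=[[0,0,0.1,0,0,-0.058,58],[0.02,-0.08,0.18,0,0,-0.116,58],[0.05,-0.16,0.18,0,0,-0.174,58],[0.07,-0.24,0.18,0,0,-0.232,58],[0.1,-0.32,0.18,0,0,-0.29,58],[0.12,-0.4,0.18,0,0,-0.348,58],[0.14,-0.48,0.18,0,0,-0.406,58],[0.17,-0.56,0.18,0,0,-0.464,58]])

```text
clock: 39.73
tool_pos: [0.5651, -0.1689, 0.156]
orientation: [0.437, 0.899, 0.0, -0.0]
force: [0.4, 0.2, 0.2]
finger_gap: 0.512
grasp_force: 0.0
```

Emit:
jog_arm(rows=[[0.034,-0.135,0,0,0,-0.058,58],[0.034,-0.135,0,0,0,-0.116,58],[0.034,-0.135,0,0,0,-0.174,58],[0.034,-0.135,-0.06,0,0,-0.232,58],[0.034,-0.135,-0.12,0,0,-0.29,58],[0.034,-0.135,-0.2,0,0,-0.318,58],[0.034,-0.135,-0.22,0,0,-0.318,58],[0.034,-0.135,-0.22,0,0,-0.318,58]])

```text
clock: 40.4
tool_pos: [0.5809, -0.2335, 0.0433]
orientation: [0.704, 0.71, -0.001, -0.003]
force: [-0.4, -0.6, 1.3]
finger_gap: 0.576
grasp_force: 0.0
```

Emit:
jog_arm(rows=[[0,0,0,0,0,0,58],[0,0,0,0,0,0,58]])

```text
clock: 40.57
tool_pos: [0.5833, -0.2346, 0.0481]
orientation: [0.704, 0.71, 0.0, 0.001]
force: [0.1, 0.8, 0.4]
finger_gap: 0.581
grasp_force: 0.0
```

Emit:
jog_arm(rows=[[0.01,-0.033,0,0,0,0,58],[0.01,-0.033,-0.03,0,0,0,58],[0.01,-0.033,-0.06,0,0,0,58],[0.01,-0.033,-0.073,0,0,0,58],[0.01,-0.033,-0.073,0,0,0,58],[0.01,-0.033,-0.073,0,0,0,40],[0.01,-0.033,-0.073,0,0,0,40],[0.01,-0.033,-0.073,0,0,0,40]], squeeze=6)

```text
clock: 41.23
tool_pos: [0.5879, -0.251, 0.0109]
orientation: [0.705, 0.709, 0.0, 0.001]
force: [0.5, 1.3, 4.4]
finger_gap: 0.458
grasp_force: 6.0
```

Emit:
jog_arm(rows=[[0,0,0,0,0,0,40],[0,0,0,0,0,0,40]])

```text
clock: 41.4
tool_pos: [0.5879, -0.251, 0.0109]
orientation: [0.705, 0.709, 0.0, 0.001]
force: [-0.2, 0.5, 6.4]
finger_gap: 0.46
grasp_force: 6.0
```

Emit:
jog_arm(rows=[[0,0,0.06,0,0,0,40],[0,0,0.14,0,0,0,40],[0,0.06,0.22,0,0,0,40],[-0.001,0.14,0.23,0,0,0,40],[-0.002,0.22,0.23,0,0,0,40],[-0.004,0.3,0.23,0,0,0,40],[-0.006,0.38,0.23,0,0,0,40],[-0.008,0.46,0.23,0,0,0,40]])

```text
clock: 42.07
tool_pos: [0.583, -0.0188, 0.1253]
orientation: [0.705, 0.709, 0.0, 0.0]
force: [0.2, 0.4, -0.3]
finger_gap: 0.462
grasp_force: 6.0
```

Emit:
jog_arm(rows=[[0,0.08,0,0,0,0,40],[0,0.156,0,0,0,0,40],[0,0.156,0,0,0,0,40],[0,0.156,0,0,0,0,40]])

```text
clock: 42.4
tool_pos: [0.5832, 0.0592, 0.125]
orientation: [0.704, 0.71, 0.0, 0.0]
force: [0.8, -0.6, -0.6]
finger_gap: 0.462
grasp_force: 6.0
```

Emit:
jog_arm(rows=[[0,0,-0.03,0,0,0,40],[0,0,-0.055,0,0,0,40],[0,0,-0.063,0,0,0,40],[0,0,-0.067,0,0,0,40],[0,0,-0.071,0,0,0,40],[0,0,-0.075,0,0,0,40],[0,0,-0.075,0,0,0,40],[0,0,-0.075,0,0,0,40]])

```text
clock: 43.07
tool_pos: [0.5835, 0.057, 0.0875]
orientation: [0.705, 0.709, 0.0, 0.0]
force: [-0.3, -0.8, 0.3]
finger_gap: 0.46
grasp_force: 6.0
```

Emit:
jog_arm(rows=[[0,0,0,0,0,0,53],[0,0,0,0,0,0,53],[0,0,0,0,0,0,53],[0,0,0.02,0,0,0,53],[0,0,0.06,0,0,0,53],[0,0,0.1,0,0,0,53],[0,-0.06,0.12,0,0,0,58],[0,-0.14,0.12,0,0,0,58]])

```text
clock: 43.73
tool_pos: [0.5844, -0.0116, 0.1505]
orientation: [0.704, 0.71, 0.001, 0.002]
force: [0.5, -0.8, -0.2]
finger_gap: 0.575
grasp_force: 0.0
```

Emit:
jog_arm(rows=[[-0.02,-0.08,0,0,0,0,58],[-0.04,-0.16,0,0,0,0,58],[-0.06,-0.24,0,0,0,0,58],[-0.08,-0.32,0,0,0,0,58],[-0.11,-0.4,-0.04,0,0,0,58],[-0.128,-0.48,-0.1,0,0,0,58],[-0.128,-0.51,-0.14,0,0,0,58],[-0.128,-0.51,-0.14,0,0,0,58]])

```text
clock: 44.4
tool_pos: [0.5172, -0.2713, 0.0736]
orientation: [0.706, 0.708, -0.001, -0.002]
force: [-1.0, 0.2, -1.6]
finger_gap: 0.579
grasp_force: 0.0
```

Run:
```python
from h import *
for c in("top","side"):
    d=shot(c,"p1"+c if c=="side" else None,(240,130,400,240),4); p,w=ptr(d,c); print(c,p,w)
print(diyas())
```

```text
top [319.74338859 157.28246497] 4053.6
side [369.06369198 198.02015113] 1667.3999999999996
{'top': [array([0.5917, 0.0589]), array([ 0.5197, -0.2679]), array([ 0.4467, -0.2719])], 'side': [array([ 0.9628, -0.2235]), array([ 0.9802, -0.3699]), array([ 0.5207, -0.2685]), array([ 0.4478, -0.2767]), array([ 0.601 , -0.3221]), array([ 0.5372, -0.3368]), array([ 0.46  , -0.3461])]}
```

View pics/p1side.png

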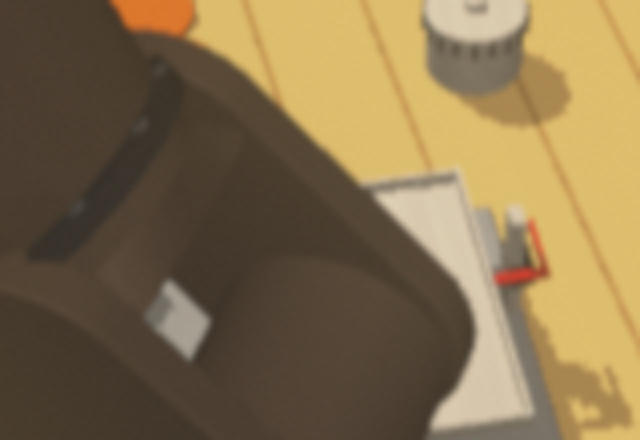

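Emit:
jog_arm(rows=[[0,0,-0.04,0,0,0,58],[0,0,-0.08,0,0,0,58],[0,0,-0.1,0,0,0,58],[0,0,-0.1,0,0,0,58],[0,0,-0.1,0,0,0,58]])

```text
clock: 45.02
tool_pos: [0.5199, -0.2672, 0.0279]
orientation: [0.705, 0.709, 0.0, 0.0]
force: [0.6, -0.5, 0.3]
finger_gap: 0.579
grasp_force: 0.0
```

Emit:
jog_arm(rows=[[0,-0.002,-0.02,0,0,0,58],[0,-0.002,-0.034,0,0,0,58],[0,-0.002,-0.034,0,0,0,40],[0,-0.002,-0.034,0,0,0,40],[0,-0.002,-0.034,0,0,0,40],[0,-0.002,-0.034,0,0,0,40],[0,-0.002,-0.034,0,0,0,40]])

```text
clock: 45.6
tool_pos: [0.5194, -0.2689, 0.0104]
orientation: [0.705, 0.709, 0.0, 0.0]
force: [-0.5, -0.3, -0.7]
finger_gap: 0.458
grasp_force: 6.0
```

Emit:
jog_arm(rows=[[0,0,0.06,0,0,0,40],[0,0,0.14,0,0,0,40],[0.01,0.06,0.22,0,0,0,40],[0.03,0.13,0.23,0,0,0,40],[0.05,0.2,0.23,0,0,0,40],[0.07,0.28,0.23,0,0,0,40],[0.09,0.36,0.23,0,0,0,40],[0.1,0.43,0.23,0,0,0,40]])

```text
clock: 46.27
tool_pos: [0.5699, -0.0515, 0.1256]
orientation: [0.705, 0.709, 0.0, 0.0]
force: [1.8, 0.1, -0.4]
finger_gap: 0.461
grasp_force: 6.0
```

Emit:
jog_arm(rows=[[0.019,0.08,0,0,0,0,40],[0.019,0.105,0,0,0,0,40],[0.019,0.105,0,0,0,0,40],[0.019,0.105,0,0,0,0,40]])

```text
clock: 46.6
tool_pos: [0.5787, -0.001, 0.1252]
orientation: [0.705, 0.71, -0.0, 0.0]
force: [-0.3, -1.3, 0.0]
finger_gap: 0.458
grasp_force: 6.0
```

Emit:
jog_arm(rows=[[0,0,-0.03,0,0,0,40],[0,0,-0.06,0,0,0,40],[0,0,-0.074,0,0,0,40],[0,0,-0.08,0,0,0,40],[0,0,-0.085,0,0,0,40],[0,0,-0.09,0,0,0,40],[0,0,-0.091,0,0,0,40],[0,0,-0.091,0,0,0,40]])

```text
clock: 47.27
tool_pos: [0.579, -0.0015, 0.08]
orientation: [0.705, 0.709, 0.0, 0.0]
force: [-0.5, -0.9, -1.0]
finger_gap: 0.456
grasp_force: 6.0
```

Emit:
jog_arm(rows=[[0,0,0,0,0,0,53],[0,0,0,0,0,0,53],[0,0,0,0,0,0,53],[0,0,0.02,0,0,0,53],[0,0,0.06,0,0,0,53],[0,0,0.1,0,0,0,53],[0,-0.06,0.14,0,0,0,58],[0,-0.14,0.14,0,0,0,58]])

```text
clock: 47.93
tool_pos: [0.5803, -0.0702, 0.1542]
orientation: [0.704, 0.71, 0.002, 0.002]
force: [1.6, -1.1, 0.4]
finger_gap: 0.571
grasp_force: 0.0
```

Emit:
jog_arm(rows=[[0.02,-0.08,0,0,0,0,58],[0.04,-0.16,0,0,0,0,58],[0.04,-0.24,0,0,0,0,58],[0.04,-0.32,0,0,0,0,58],[0.04,-0.4,-0.04,0,0,0,58],[0.04,-0.48,-0.08,0,0,0,58],[0.04,-0.51,-0.1,0,0,0,58],[0.04,-0.51,-0.1,0,0,0,58]])

```text
clock: 48.6
tool_pos: [0.5974, -0.33, 0.0974]
orientation: [0.706, 0.708, -0.0, -0.001]
force: [-0.1, 0.5, -0.3]
finger_gap: 0.581
grasp_force: 0.0
```

Run:
```python
from h import *
for c in("top","side"):
    d=shot(c); p,w=ptr(d,c); print(c,p,w)
print(diyas()); print(get_state()["tool_pos"])
```

```text
top [320.45632666 158.29278394] 3766.6000000000004
side [nan nan] 0.0
{'top': [array([0.5909, 0.0588]), array([ 0.6001, -0.322 ]), array([ 0.5854, -0.0039]), array([ 0.5364, -0.337 ]), array([ 0.4588, -0.3472])], 'side': [array([ 0.9606, -0.2112]), array([ 0.9805, -0.3721]), array([ 0.4476, -0.2766]), array([ 0.6008, -0.3224]), array([ 0.5372, -0.3368]), array([ 0.4601, -0.3462])]}
[ 0.59926123 -0.3252953   0.10081154]h.py:32: RuntimeWarning: invalid value encountered in divide
  Y,X=np.mgrid[y0:y1,x0:x1]; return np.array([(w*X).sum(),(w*Y).sum()])/w.sum(), w.sum()
```

Emit:
jog_arm(rows=[[0.002,0.006,-0.08,0,0,0,58],[0.002,0.006,-0.14,0,0,0,58],[0.002,0.006,-0.15,0,0,0,58],[0.002,0.006,-0.15,0,0,0,58],[0.002,0.006,-0.15,0,0,0,58]])

```text
clock: 49.22
tool_pos: [0.6008, -0.3229, 0.0264]
orientation: [0.705, 0.709, 0.0, 0.001]
force: [0.9, -0.1, 1.7]
finger_gap: 0.578
grasp_force: 0.0
```

Emit:
jog_arm(rows=[[0,0.001,-0.02,0,0,0,58],[0,0.001,-0.031,0,0,0,58],[0,0.001,-0.031,0,0,0,40],[0,0.001,-0.031,0,0,0,40],[0,0.001,-0.031,0,0,0,40],[0,0.001,-0.031,0,0,0,40],[0,0.001,-0.031,0,0,0,40]])

```text
clock: 49.8
tool_pos: [0.5999, -0.3229, 0.0094]
orientation: [0.705, 0.709, 0.0, 0.0]
force: [-0.8, 0.1, 0.3]
finger_gap: 0.456
grasp_force: 6.0
```

Emit:
jog_arm(rows=[[0,0,0.06,0,0,0,40],[0,0,0.14,0,0,0,40],[-0.01,0.06,0.22,0,0,0,40],[-0.02,0.13,0.23,0,0,0,40],[-0.03,0.2,0.23,0,0,0,40],[-0.04,0.28,0.23,0,0,0,40],[-0.051,0.36,0.23,0,0,0,40],[-0.051,0.43,0.23,0,0,0,40]])

```text
clock: 50.47
tool_pos: [0.5731, -0.1057, 0.1246]
orientation: [0.705, 0.709, 0.0, -0.0]
force: [0.2, 0.8, -0.9]
finger_gap: 0.463
grasp_force: 6.0
```

Emit:
jog_arm(rows=[[0,0.08,0,0,0,0,40],[0,0.1,0,0,0,0,40],[0,0.1,0,0,0,0,40],[0,0.1,0,0,0,0,40]])

```text
clock: 50.8
tool_pos: [0.5746, -0.0577, 0.1244]
orientation: [0.705, 0.71, 0.0, 0.0]
force: [-0.4, -0.2, -0.8]
finger_gap: 0.459
grasp_force: 6.0
```

Emit:
jog_arm(rows=[[0,0,-0.04,0,0,0,40],[0,0,-0.075,0,0,0,40],[0,0,-0.087,0,0,0,40],[0,0,-0.093,0,0,0,40],[0,0,-0.098,0,0,0,40],[0,0,-0.103,0,0,0,40],[0,0,-0.104,0,0,0,40],[0,0,-0.104,0,0,0,40]])

```text
clock: 51.47
tool_pos: [0.5746, -0.058, 0.0726]
orientation: [0.705, 0.709, 0.0, 0.0]
force: [-0.1, -0.3, -0.3]
finger_gap: 0.465
grasp_force: 6.0
```

Emit:
jog_arm(rows=[[0,0,0,0,0,0,53],[0,0,0,0,0,0,53],[0,0,0,0,0,0,53],[0,0,0.02,0,0,0,53],[0,0,0.06,0,0,0,53],[0,0,0.1,0,0,0,53],[0,-0.06,0.14,0,0,0,58],[0,-0.14,0.16,0,0,0,58]])

```text
clock: 52.13
tool_pos: [0.5751, -0.1266, 0.1555]
orientation: [0.704, 0.71, 0.001, 0.001]
force: [1.7, -0.3, 0.7]
finger_gap: 0.572
grasp_force: 0.0
```

Emit:
jog_arm(rows=[[-0.02,-0.08,0,0,0,0,58],[-0.04,-0.16,0,0,0,0,58],[-0.06,-0.24,0,0,0,0,58],[-0.08,-0.3,0,0,0,0,58],[-0.14,-0.3,0,0,0,0,58],[-0.2,-0.3,0,0,0,0,58],[-0.24,-0.3,0,0,0,0,58],[-0.24,-0.3,0,0,0,0,58]])

```text
clock: 52.8
tool_pos: [0.4513, -0.2776, 0.153]
orientation: [0.706, 0.708, -0.0, -0.001]
force: [-0.1, -0.1, 0.2]
finger_gap: 0.579
grasp_force: 0.0
```

Run:
```python
from h import *
ims=[]
for c,k in(("top",(250,130,390,280)),("side",(240,150,400,290))):
    d=shot(c); p,w=ptr(d,c); print(c,p,w)
    g=d["frame"][k[1]:k[3],k[0]:k[2]]; ims.append(cv2.resize(g,(int(g.shape[1]*400/g.shape[0]),400),interpolation=cv2.INTER_CUBIC))
    g=d["frame"][140:175,300:340] if c=="top" else d["frame"][170:225,355:395]
    cv2.imwrite("z%s.png"%c,g)
o=np.hstack(ims)[:,:800]; cv2.imwrite("pics/m4.png",o)
print(diyas()); print(get_state()["tool_pos"])
```

```text
top [320.23183056 159.36145234] 3305.0
side [369.05601839 201.3707268 ] 1392.3999999999996
{'top': [array([0.5901, 0.0585]), array([ 0.5846, -0.0035]), array([ 0.5798, -0.0633]), array([ 0.5352, -0.3259]), array([ 0.4582, -0.3316]), array([ 0.4465, -0.2764])], 'side': [array([0.5877, 0.0119]), array([ 0.9569, -0.2038]), array([ 0.9786, -0.3585]), array([ 0.4476, -0.2766]), array([ 0.5372, -0.3369]), array([ 0.46  , -0.3462])]}
[ 0.45531991 -0.27800148  0.15272995]
```

View pics/m4.png

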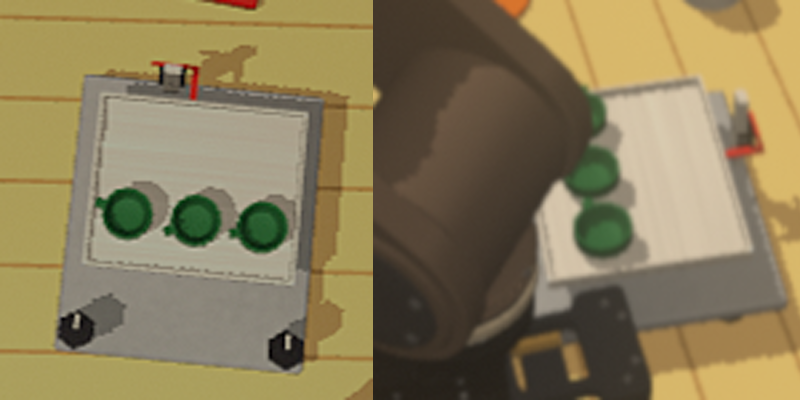

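Run:
```python
from h import *
b=cv2.imread("base_side.png"); d=read_camera("side"); f=d["frame"]
t0=cv2.imread("pics/top0.png"); dt=read_camera("top"); ft=dt["frame"]
def tm(b,f,x0,y0,x1,y1,s=8,m=10):
    u=lambda g:cv2.resize(g,None,fx=s,fy=s,interpolation=cv2.INTER_CUBIC)
    T=u(b[y0:y1,x0:x1]); I=u(f[y0-3:y1+m,x0-5:x1+5])
    r=cv2.matchTemplate(I,T,cv2.TM_CCOEFF_NORMED); _,v,_,l=cv2.minMaxLoc(r); return l[0]/s-5,l[1]/s-3,round(v,3)
print("corner",tm(b,f,364,222,382,236)); print("ptr",tm(b,f,363,188,377,200)); print("corner far",tm(b,f,340,165,360,178)); print("base edge",tm(b,f,372,250,390,262))
P=np.array([.676,-.098,.092]);print((proj(d,P-[0,0,.018])-proj(d,P))/18, (proj(dt,P-[0,0,.018])-proj(dt,P))/18)
print("top corner",tm(t0,ft,355,163,372,177),"top c2",tm(t0,ft,284,158,296,170),"base",tm(t0,ft,270,255,290,272))
P2=np.array([.689,.078,.092]);print((proj(dt,P2-[0,0,.018])-proj(dt,P2))/18,(proj(d,P2-[0,0,.018])-proj(d,P2))/18)
z=[cv2.resize(g[170:215,352:392],None,fx=9,fy=9,interpolation=cv2.INTER_CUBIC) for g in(b,f)]
cv2.imwrite("pics/m5.png",np.hstack(z))
```

```text
corner (-0.625, 6.125, 0.961)
ptr (0.25, -1.5, 0.664)
corner far (-0.25, 6.25, 0.931)
base edge (-0.375, 0.25, 0.883)
[[-0.02636963  0.2987762 ]] [[-0.06635388  0.08902937]]
top corner (-1.125, 2.0, 0.916) top c2 (0.75, -0.125, 0.743) base (0.25, -0.125, 0.908)
[[0.01919291 0.09767695]] [[-0.01204622  0.30791472]]
```

View pics/m5.png

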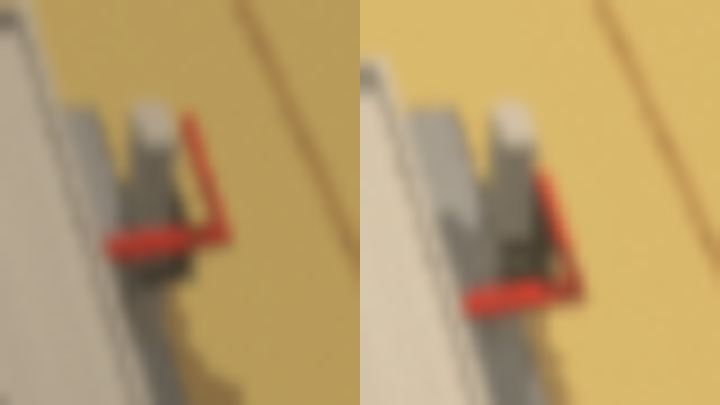

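The pan has sunk about 20 mm, so the pointer is between the marks at 14.5 and 24.5 mm. The remaining diyas (F, C, A) go on the tray.

Run:
```python
from h import *
for nm in("top","side"):
    d=read_camera(nm); f=cv2.imread("pics/%s0.png"%nm)
    h=cv2.cvtColor(f,cv2.COLOR_BGR2HSV)
    m=cv2.inRange(h,(5,150,90),(17,255,255))|cv2.inRange(h,(25,180,120),(35,255,255))
    x0,y0,x1,y1=(140,195,235,290) if nm=="top" else (215,110,305,175)
    k=np.zeros_like(m);k[y0:y1,x0:x1]=m[y0:y1,x0:x1]
    ys,xs=np.nonzero(k); W=np.array([atz(d,x,y,.006)[:2] for x,y in zip(xs,ys)])
    cy=cv2.inRange(h,(25,180,120),(35,255,255)); q=np.zeros_like(cy);q[y0:y1,x0:x1]=cy[y0:y1,x0:x1]
    Y,X=np.nonzero(q); c=np.median([atz(d,x,y,.007)[:2] for x,y in zip(X,Y)],axis=0)
    v=W-W.mean(0); r=np.hypot(*v.T);t=np.arctan2(v[:,1],v[:,0]); ph=np.angle((r**5*np.exp(5j*t)).sum())/5
    print(nm,len(xs),"mean",W.mean(0),"mid",c,"petal phase deg",np.degrees(ph)%72, "r",np.percentile(r,99))
print(get_state()["tool_pos"])
```

```text
top 3874 mean [0.50521902 0.31831595] mid [0.5046718  0.31990834] petal phase deg 38.98420059098407 r 0.0919221588949123
side 2227 mean [0.50503602 0.31438916] mid [0.50574507 0.31868788] petal phase deg 39.72195884141822 r 0.09364511742892724
[ 0.45495345 -0.2775819   0.15203422]
```

Emit:
jog_arm(rows=[[-0.016,0.002,0,0,0,0.058,58],[-0.016,0.002,-0.04,0,0,0.116,58],[-0.016,0.002,-0.08,0,0,0.174,58],[-0.016,0.002,-0.14,0,0,0.232,58],[-0.016,0.002,-0.2,0,0,0.29,58],[-0.016,0.002,-0.22,0,0,0.348,58],[-0.016,0.002,-0.22,0,0,0.406,58],[-0.016,0.002,-0.22,0,0,0.417,58]])

```text
clock: 53.87
tool_pos: [0.4464, -0.2765, 0.0411]
orientation: [0.336, 0.942, 0.0, -0.001]
force: [-0.4, 0.4, 0.5]
finger_gap: 0.579
grasp_force: 0.0
```

Emit:
jog_arm(rows=[[0,0,0,0,0,0,58],[0,0,0,0,0,0,58]])

```text
clock: 54.03
tool_pos: [0.4467, -0.2768, 0.0425]
orientation: [0.341, 0.94, -0.0, 0.0]
force: [-0.7, 0.9, -0.7]
finger_gap: 0.579
grasp_force: 0.0
```

Emit:
jog_arm(rows=[[0,0,-0.04,0,0,0,58],[0,0,-0.062,0,0,0,58],[0,0,-0.062,0,0,0,40],[0,0,-0.062,0,0,0,40],[0,0,-0.062,0,0,0,40],[0,0,-0.062,0,0,0,40],[0,0,-0.062,0,0,0,40]])

```text
clock: 54.62
tool_pos: [0.4465, -0.2769, 0.0117]
orientation: [0.339, 0.941, -0.0, 0.0]
force: [-0.2, -0.2, -0.2]
finger_gap: 0.464
grasp_force: 6.0
```

Emit:
jog_arm(rows=[[0,0,0.07,0,0,0,40],[0,0,0.15,0,0,0,40],[0,0.06,0.22,0,0,0,40],[0,0.14,0.26,0,0,0,40],[0,0.22,0.26,0,0,0,40],[0,0.3,0.26,0,0,0,40],[0,0.38,0.26,0,0,0,40],[0,0.46,0.26,0,0,0,40]])

```text
clock: 55.28
tool_pos: [0.446, -0.0451, 0.1419]
orientation: [0.339, 0.941, 0.0, 0.001]
force: [0.9, 1.0, -1.2]
finger_gap: 0.462
grasp_force: 6.0
```

Emit:
jog_arm(rows=[[0.02,0.08,0,0,0,0,40],[0.04,0.16,0,0,0,0,40],[0.06,0.24,0,0,0,0,40],[0.08,0.32,0,0,0,0,40],[0.1,0.4,0,0,0,0,40],[0.13,0.48,0,0,0,0,40],[0.16,0.56,0,0,0,0,40],[0.18,0.64,0,0,0,0,40]])

```text
clock: 55.95
tool_pos: [0.5365, 0.2738, 0.1417]
orientation: [0.339, 0.941, 0.0, 0.0]
force: [2.3, -0.6, -0.4]
finger_gap: 0.462
grasp_force: 6.0
```

Emit:
jog_arm(rows=[[0.02,0.08,0,0,0,0,40],[0.021,0.161,0,0,0,0,40],[0.021,0.161,0,0,0,0,40],[0.021,0.161,0,0,0,0,40],[0.021,0.161,0,0,0,0,40]])

```text
clock: 56.37
tool_pos: [0.546, 0.3517, 0.1411]
orientation: [0.339, 0.941, -0.0, -0.0]
force: [-0.1, -0.4, -0.0]
finger_gap: 0.464
grasp_force: 6.0
```

Emit:
jog_arm(rows=[[0,0,-0.07,0,0,0,40],[0,0,-0.14,0,0,0,40],[0,0,-0.2,0,0,0,40],[0,0,-0.24,0,0,0,40],[0,0,-0.25,0,0,0,40],[0,0,-0.257,0,0,0,40],[0,0,-0.257,0,0,0,40],[0,0,-0.257,0,0,0,40]])

```text
clock: 57.03
tool_pos: [0.5472, 0.352, 0.0142]
orientation: [0.339, 0.941, 0.001, 0.001]
force: [-0.5, 1.1, 0.2]
finger_gap: 0.46
grasp_force: 6.0
```

Emit:
jog_arm(rows=[[0,0,-0.001,0,0,0,40],[0,0,-0.001,0,0,0,58],[0,0,-0.001,0,0,0,58],[0,0,-0.001,0,0,0,58],[0,0,0.04,0,0,0,58],[0,0,0.12,0,0,0,58],[0,0,0.2,0,0,0,58],[0,-0.06,0.26,0,0,0,58]])

```text
clock: 57.7
tool_pos: [0.5468, 0.3258, 0.1453]
orientation: [0.338, 0.941, 0.002, 0.001]
force: [0.6, -0.3, 0.4]
finger_gap: 0.579
grasp_force: 0.0
```

Emit:
jog_arm(rows=[[-0.02,-0.08,0,0,0,-0.05,58],[-0.04,-0.16,0,0,0,-0.1,58],[-0.06,-0.24,0,0,0,-0.15,58],[-0.08,-0.32,0,0,0,-0.2,58],[-0.08,-0.4,0,0,0,-0.25,58],[-0.08,-0.48,0,0,0,-0.3,58],[-0.08,-0.56,0,0,0,-0.35,58],[-0.08,-0.64,0,0,0,-0.417,58]])

```text
clock: 58.37
tool_pos: [0.5061, 0.0009, 0.1426]
orientation: [0.701, 0.713, 0.0, 0.0]
force: [1.6, 0.1, -0.5]
finger_gap: 0.582
grasp_force: 0.0
```

Emit:
jog_arm(rows=[[0.02,-0.08,0,0,0,0,58],[0.03,-0.16,0,0,0,0,58],[0.04,-0.24,0,0,0,0,58],[0.05,-0.32,0,0,0,0,58],[0.06,-0.4,0,0,0,0,58],[0.062,-0.48,0,0,0,0,58],[0.062,-0.56,0,0,0,0,58],[0.062,-0.64,-0.04,0,0,0,58]])

```text
clock: 59.03
tool_pos: [0.5384, -0.3178, 0.1264]
orientation: [0.7, 0.714, 0.0, 0.003]
force: [1.3, 0.4, 0.8]
finger_gap: 0.578
grasp_force: 0.0
```

Run:
```python
from h import *
print(diyas()); s=get_state();print(s["tool_pos"],s["orientation"],s["joint_positions"])
```

```text
{'top': [array([0.59  , 0.0585]), array([ 0.5847, -0.0036]), array([ 0.5798, -0.0634]), array([0.5471, 0.352 ]), array([ 0.5364, -0.3371]), array([ 0.459 , -0.3467])], 'side': [array([ 0.9626, -0.2185]), array([ 0.9805, -0.3705]), array([ 0.5372, -0.3368]), array([ 0.46  , -0.3461])]}
[ 0.53634263 -0.31901748  0.12137707] [ 7.01155261e-01  7.13008394e-01 -2.86776400e-04 -4.98674110e-04] [-6.42196312e-01  5.91253391e-01  1.65509508e+00 -5.56052306e-04
  8.96309653e-01 -6.58611888e-01]
```

Emit:
jog_arm(rows=[[0.001,-0.036,0,0,0,0,58],[0.001,-0.036,-0.06,0,0,0,58],[0.001,-0.036,-0.13,0,0,0,58],[0.001,-0.036,-0.18,0,0,0,58],[0.001,-0.036,-0.18,0,0,0,58],[0.001,-0.036,-0.18,0,0,0,58]])

```text
clock: 59.63
tool_pos: [0.5378, -0.3319, 0.0332]
orientation: [0.7, 0.715, -0.0, -0.001]
force: [0.5, -0.1, 1.4]
finger_gap: 0.577
grasp_force: 0.0
```

Emit:
jog_arm(rows=[[-0.002,-0.01,0,0,0,0,58],[-0.002,-0.01,-0.03,0,0,0,58],[-0.002,-0.01,-0.044,0,0,0,58],[-0.002,-0.01,-0.044,0,0,0,40],[-0.002,-0.01,-0.044,0,0,0,40],[-0.002,-0.01,-0.044,0,0,0,40],[-0.002,-0.01,-0.044,0,0,0,40],[-0.002,-0.01,-0.044,0,0,0,40]])

```text
clock: 60.3
tool_pos: [0.5373, -0.3379, 0.0125]
orientation: [0.7, 0.715, 0.0, 0.001]
force: [-1.2, -0.6, 6.5]
finger_gap: 0.461
grasp_force: 6.0
```

Emit:
jog_arm(rows=[[0,0,0.07,0,0,0,40],[0,0,0.15,0,0,0,40],[-0.01,0.06,0.22,0,0,0,40],[-0.02,0.14,0.26,0,0,0,40],[-0.04,0.22,0.26,0,0,0,40],[-0.06,0.3,0.26,0,0,0,40],[-0.08,0.38,0.26,0,0,0,40],[-0.092,0.46,0.26,0,0,0,40]])

```text
clock: 60.97
tool_pos: [0.4904, -0.1102, 0.142]
orientation: [0.7, 0.714, 0.0, 0.0]
force: [1.0, 0.0, -0.0]
finger_gap: 0.458
grasp_force: 6.0
```

Emit:
jog_arm(rows=[[0,0.08,0,0,0,0,40],[0,0.16,0,0,0,0,40],[0,0.24,0,0,0,0,40],[0,0.32,0,0,0,0,40],[0,0.4,0,0,0,0,40],[0,0.48,0,0,0,0,40],[0,0.56,0,0,0,0,40],[0,0.64,0,0,0,0,40]])

```text
clock: 61.63
tool_pos: [0.4912, 0.2102, 0.1418]
orientation: [0.7, 0.715, 0.0, 0.0]
force: [1.1, -1.0, -0.1]
finger_gap: 0.463
grasp_force: 6.0
```

Emit:
jog_arm(rows=[[0,0.08,0,0,0,0,40],[0,0.106,0,0,0,0,40],[0,0.106,0,0,0,0,40],[0,0.106,0,0,0,0,40]])

```text
clock: 61.97
tool_pos: [0.4912, 0.2612, 0.1414]
orientation: [0.699, 0.715, -0.0, 0.0]
force: [-0.7, -0.8, -0.5]
finger_gap: 0.46
grasp_force: 6.0
```

Emit:
jog_arm(rows=[[0,0.004,-0.07,0,0,0,40],[0,0.004,-0.14,0,0,0,40],[0,0.004,-0.2,0,0,0,40],[0,0.004,-0.24,0,0,0,40],[0,0.004,-0.25,0,0,0,40],[0,0.004,-0.256,0,0,0,40],[0,0.004,-0.256,0,0,0,40],[0,0.004,-0.256,0,0,0,40]])

```text
clock: 62.63
tool_pos: [0.4924, 0.2628, 0.0148]
orientation: [0.7, 0.714, 0.001, 0.0]
force: [1.1, -0.6, -0.9]
finger_gap: 0.46
grasp_force: 6.0
```

Emit:
jog_arm(rows=[[0,0,0,0,0,0,40],[0,0,0,0,0,0,58],[0,0,0,0,0,0,58],[0,0,0,0,0,0,58],[0,0,0.04,0,0,0,58],[0,0,0.12,0,0,0,58],[0,0,0.2,0,0,0,58],[0,-0.06,0.26,0,0,0,58]])

```text
clock: 63.3
tool_pos: [0.4922, 0.2363, 0.1459]
orientation: [0.699, 0.715, 0.002, 0.001]
force: [0.2, -0.6, 0.1]
finger_gap: 0.583
grasp_force: 0.0
```

Emit:
jog_arm(rows=[[0,-0.08,0,0,0,0.058,58],[0,-0.16,0,0,0,0.116,58],[-0.01,-0.24,0,0,0,0.174,58],[-0.02,-0.32,0,0,0,0.232,58],[-0.03,-0.4,0,0,0,0.29,58],[-0.04,-0.48,0,0,0,0.348,58],[-0.05,-0.56,0,0,0,0.406,58],[-0.06,-0.64,0,0,0,0.464,58]])

```text
clock: 63.97
tool_pos: [0.4651, -0.0593, 0.1433]
orientation: [0.326, 0.945, 0.0, 0.0]
force: [1.4, 0.1, 0.1]
finger_gap: 0.58
grasp_force: 0.0
```

Emit:
jog_arm(rows=[[0,-0.08,0,0,0,0.058,58],[0,-0.16,0,0,0,0.116,58],[0,-0.24,0,0,0,0.174,58],[0,-0.32,0,0,0,0.232,58],[0,-0.4,0,0,0,0.24,58],[0,-0.48,0,0,0,0.24,58],[0,-0.5,-0.04,0,0,0.24,58],[0,-0.5,-0.04,0,0,0.24,58]])

```text
clock: 64.63
tool_pos: [0.4646, -0.3109, 0.1207]
orientation: [0.086, 0.996, 0.0, -0.001]
force: [-0.4, 1.2, -2.0]
finger_gap: 0.582
grasp_force: 0.0
```

Run:
```python
from h import *
print(diyas()); s=get_state();print(s["tool_pos"],s["orientation"],s["joint_positions"])
```

```text
{'top': [array([0.59  , 0.0585]), array([ 0.5846, -0.0036]), array([ 0.5798, -0.0634]), array([0.5471, 0.352 ]), array([0.5344, 0.2244])], 'side': [array([0.5503, 0.3504]), array([0.6003, 0.1133]), array([ 0.9573, -0.2029]), array([ 0.9794, -0.3636]), array([ 0.46  , -0.3461])]}
[ 0.46500046 -0.30775713  0.12240636] [ 8.45097103e-02  9.96422240e-01  5.87889379e-04 -6.95361937e-04] [-7.03187543e-01  5.09669312e-01  1.82210487e+00  2.08797583e-04
  8.11633318e-01 -2.10490640e+00]
```

Emit:
jog_arm(rows=[[-0.01,-0.076,0,0,0,0,58],[-0.01,-0.076,-0.06,0,0,0,58],[-0.01,-0.076,-0.13,0,0,0,58],[-0.01,-0.076,-0.18,0,0,0,58],[-0.01,-0.076,-0.18,0,0,0,58],[-0.01,-0.076,-0.18,0,0,0,58]])

```text
clock: 65.23
tool_pos: [0.4608, -0.3445, 0.0332]
orientation: [0.083, 0.997, 0.001, -0.001]
force: [0.6, 0.3, 0.6]
finger_gap: 0.579
grasp_force: 0.0
```

Run:
```python
from h import *
ims=[]
for c,k in(("top",(130,180,260,310)),("side",(200,90,340,200))):
    d=shot(c); g=d["frame"][k[1]:k[3],k[0]:k[2]]; ims.append(cv2.resize(g,(int(g.shape[1]*320/g.shape[0]),320),interpolation=cv2.INTER_CUBIC))
cv2.imwrite("pics/m6.png",np.hstack(ims)); print(ims[0].shape,ims[1].shape)
```

```text
(320, 320, 3) (320, 407, 3)
```

View pics/m6.png

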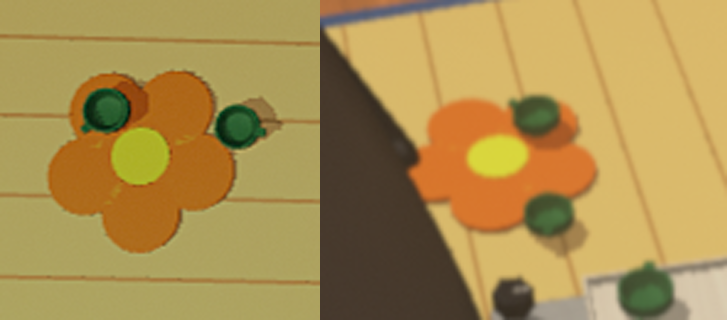

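The knocked diya stands upright on the bench beside the tray, in the top crop at (238,127). I'll place A first, then fetch it.

Emit:
jog_arm(rows=[[-0.002,-0.003,0,0,0,0,58],[-0.002,-0.003,-0.03,0,0,0,58],[-0.002,-0.003,-0.044,0,0,0,58],[-0.002,-0.003,-0.044,0,0,0,40],[-0.002,-0.003,-0.044,0,0,0,40],[-0.002,-0.003,-0.044,0,0,0,40],[-0.002,-0.003,-0.044,0,0,0,40],[-0.002,-0.003,-0.044,0,0,0,40]])

```text
clock: 66.0
tool_pos: [0.4598, -0.3474, 0.0115]
orientation: [0.084, 0.996, -0.0, 0.0]
force: [-0.2, 1.1, 3.4]
finger_gap: 0.463
grasp_force: 6.0
```

Emit:
jog_arm(rows=[[0,0,0.07,0,0,0,40],[0,0,0.15,0,0,0,40],[0,0.06,0.22,0,0,0,40],[0,0.14,0.26,0,0,0,40],[0,0.22,0.26,0,0,0,40],[0,0.3,0.26,0,0,0,40],[0,0.38,0.26,0,0,0,40],[0,0.46,0.26,0,0,0,40]])

```text
clock: 66.67
tool_pos: [0.4592, -0.1155, 0.1415]
orientation: [0.084, 0.996, -0.0, 0.001]
force: [1.4, 0.3, -0.5]
finger_gap: 0.459
grasp_force: 6.0
```

Emit:
jog_arm(rows=[[0,0.08,0,0,0,0,40],[0,0.16,0,0,0,0,40],[0,0.24,0,0,0,0,40],[0,0.32,0,0,0,0,40],[0,0.4,0,0,0,0,40],[0,0.48,0,0,0,0,40],[0,0.56,0,0,0,0,40],[0,0.64,0,0,0,0,40]])

```text
clock: 67.33
tool_pos: [0.4591, 0.2049, 0.1413]
orientation: [0.084, 0.996, 0.0, 0.0]
force: [-0.2, 0.1, -0.0]
finger_gap: 0.464
grasp_force: 6.0
```

Emit:
jog_arm(rows=[[-0.01,0.08,0,0,0,0,40],[-0.018,0.16,0,0,0,0,40],[-0.018,0.224,0,0,0,0,40],[-0.018,0.224,0,0,0,0,40],[-0.018,0.224,0,0,0,0,40]])

```text
clock: 67.75
tool_pos: [0.45, 0.316, 0.1409]
orientation: [0.082, 0.997, 0.0, 0.0]
force: [-0.4, -0.9, -0.8]
finger_gap: 0.459
grasp_force: 6.0
```

Emit:
jog_arm(rows=[[0,0,-0.07,0,0,0,40],[0,0,-0.14,0,0,0,40],[0,0,-0.2,0,0,0,40],[0,0,-0.24,0,0,0,40],[0,0,-0.25,0,0,0,40],[0,0,-0.258,0,0,0,40],[0,0,-0.258,0,0,0,40],[0,0,-0.258,0,0,0,40]])

```text
clock: 68.42
tool_pos: [0.4512, 0.3147, 0.0131]
orientation: [0.084, 0.996, 0.0, 0.001]
force: [0.2, -0.1, 0.2]
finger_gap: 0.46
grasp_force: 6.0
```

Emit:
jog_arm(rows=[[0,0,0,0,0,0,40],[0,0,0,0,0,0,58],[0,0,0,0,0,0,58],[0,0,0,0,0,0,58],[0,0,0.04,0,0,0,58],[0,0,0.12,0,0,0,58],[0,0,0.2,0,0,0,58],[0,0,0.24,0,0,0,58]])

```text
clock: 69.08
tool_pos: [0.4514, 0.3154, 0.136]
orientation: [0.084, 0.996, 0.001, 0.002]
force: [0.5, 0.1, 1.0]
finger_gap: 0.579
grasp_force: 0.0
```

Emit:
jog_arm(rows=[[0,0,0,0,0,-0.058,58],[0,0,0,0,0,-0.116,58],[0,0,0,0,0,-0.174,58],[0,0,0,0,0,-0.232,58],[0,0,0,0,0,-0.29,58],[0,0,0,0,0,-0.348,58],[0,0,0,0,0,-0.406,58],[0,0,0,0,0,-0.464,58]])

```text
clock: 69.75
tool_pos: [0.4505, 0.3148, 0.1321]
orientation: [0.542, 0.84, 0.0, 0.0]
force: [0.1, -0.1, 0.3]
finger_gap: 0.579
grasp_force: 0.0
```

Run:
```python
from h import *
print(diyas(z=.014)); s=get_state();print(s["tool_pos"],s["orientation"],s["joint_positions"])
for c in("top","side"): print([(np.round(x["position"],3),round(x["p"],2)) for x in boxes_of("diya1",c)])
```

```text
{'top': [array([0.5907, 0.0586]), array([ 0.5851, -0.0036]), array([ 0.5803, -0.0639]), array([0.5475, 0.354 ]), array([0.5348, 0.2257]), array([0.4501, 0.3163])], 'side': [array([0.5519, 0.3551]), array([0.4537, 0.318 ]), array([0.536 , 0.2221]), array([0.5961, 0.1163]), array([0.5878, 0.0221]), array([ 0.9643, -0.2205]), array([ 0.9812, -0.3572])]}
[0.45052901 0.31482193 0.13212017] [5.40369180e-01 8.41428030e-01 1.15150123e-04 8.05926958e-05] [ 4.89733871e-01  4.86012795e-01  1.83432092e+00 -3.85263740e-05
  8.20979250e-01  6.07154115e-02]
[(array([0.578, 0.003, 0.078]), 0.84), (array([ 0.577, -0.058,  0.081]), 0.69), (array([0.584, 0.058, 0.078]), 0.58), (array([0.448, 0.318, 0.019]), 0.55), (array([0.534, 0.231, 0.008]), 0.53), (array([0.548, 0.355, 0.019]), 0.53)]
[(array([0.581, 0.   , 0.08 ]), 0.76), (array([0.447, 0.32 , 0.023]), 0.69), (array([ 0.576, -0.057,  0.077]), 0.69), (array([0.537, 0.23 , 0.015]), 0.63), (array([0.58 , 0.063, 0.078]), 0.61), (array([0.504, 0.304, 0.008]), 0.61), (array([0.546, 0.35 , 0.018]), 0.5), (array([ 0.57 , -0.029,  0.034]), 0.19)]
```

Emit:
jog_arm(rows=[[0.05,-0.06,0,0,0,-0.05,58],[0.1,-0.12,0,0,0,-0.1,58],[0.169,-0.178,0,0,0,-0.15,58],[0.169,-0.178,0,0,0,-0.2,58],[0.169,-0.178,-0.06,0,0,-0.2,58],[0.169,-0.178,-0.13,0,0,-0.2,58],[0.169,-0.178,-0.19,0,0,-0.2,58],[0.169,-0.178,-0.19,0,0,-0.2,58]])

```text
clock: 70.62
tool_pos: [0.5327, 0.2248, 0.0323]
orientation: [0.702, 0.713, -0.003, -0.002]
force: [0.0, 0.1, -1.2]
finger_gap: 0.582
grasp_force: 0.0
```

Emit:
jog_arm(rows=[[0,0,0,0,0,0,58],[0,0,0,0,0,0,58],[0,0,0,0,0,0,58]])

```text
clock: 70.87
tool_pos: [0.536, 0.2262, 0.0389]
orientation: [0.702, 0.712, 0.001, 0.001]
force: [-0.2, 0.6, 0.5]
finger_gap: 0.576
grasp_force: 0.0
```

Emit:
jog_arm(rows=[[-0.001,-0.001,-0.04,0,0,0,58],[-0.001,-0.001,-0.06,0,0,0,58],[-0.001,-0.001,-0.06,0,0,0,58],[-0.001,-0.001,-0.06,0,0,0,40],[-0.001,-0.001,-0.06,0,0,0,40],[-0.001,-0.001,-0.06,0,0,0,40],[-0.001,-0.001,-0.06,0,0,0,40],[-0.001,-0.001,-0.06,0,0,0,40]])

```text
clock: 71.53
tool_pos: [0.5348, 0.2254, 0.0077]
orientation: [0.703, 0.711, 0.0, 0.0]
force: [-0.1, 0.8, 5.9]
finger_gap: 0.459
grasp_force: 6.0
```

Emit:
jog_arm(rows=[[0,0,0.04,0,0,0,40],[0,0,0.08,0,0,0,40],[-0.04,0.04,0.08,0,0,0,40],[-0.089,0.08,0.08,0,0,0,40],[-0.089,0.08,0.08,0,0,0,40],[-0.089,0.08,0.08,0,0,0,40],[-0.089,0.08,0.08,0,0,0,40]])

```text
clock: 72.12
tool_pos: [0.4904, 0.2654, 0.0471]
orientation: [0.703, 0.712, 0.0, 0.0]
force: [0.2, 0.3, -0.6]
finger_gap: 0.462
grasp_force: 6.0
```

Emit:
jog_arm(rows=[[0,0,-0.03,0,0,0,40],[0,0,-0.05,0,0,0,40],[0,0,-0.06,0,0,0,40],[0,0,-0.066,0,0,0,40],[0,0,-0.066,0,0,0,40],[0,0,-0.066,0,0,0,40],[0,0,-0.066,0,0,0,40]])

```text
clock: 72.7
tool_pos: [0.4903, 0.2652, 0.0141]
orientation: [0.703, 0.711, 0.0, 0.0]
force: [-0.1, 0.6, -1.0]
finger_gap: 0.46
grasp_force: 6.0
```

Emit:
jog_arm(rows=[[0,0,0,0,0,0,58],[0,0,0,0,0,0,58],[0,0,0,0,0,0,58],[0,0,0.04,0,0,0,58],[0,0,0.12,0,0,0,58],[0,0,0.2,0,0,0,58],[-0.06,0,0.26,0,0,0,58],[-0.12,0,0.3,0,0,0,58]])

```text
clock: 73.37
tool_pos: [0.4306, 0.2654, 0.1666]
orientation: [0.703, 0.711, 0.002, 0.001]
force: [0.1, 0.6, 0.4]
finger_gap: 0.575
grasp_force: 0.0
```

Emit:
jog_arm(rows=[[-0.08,0.08,0,0,0,0,58],[-0.16,0.16,0,0,0,0,58],[-0.24,0.24,0,0,0,0,58],[-0.3,0.32,0,0,0,0,58],[-0.36,0.4,0,0,0,0,58],[-0.4,0.44,0,0,0,0,58],[-0.4,0.44,0,0,0,0,58],[-0.4,0.44,0,0,0,0,58]])

```text
clock: 74.03
tool_pos: [0.2264, 0.4889, 0.1642]
orientation: [0.701, 0.713, 0.001, -0.0]
force: [-0.5, 0.2, -0.8]
finger_gap: 0.577
grasp_force: 0.0
```

Run:
```python
from h import *
print(diyas(z=.02)); s=get_state();print(s["tool_pos"],s["clock"])
ims=[]
for c,k in(("top",(130,110,380,310)),("side",(200,90,420,300))):
    d=shot(c); print(ptr(d,c)); g=d["frame"][k[1]:k[3],k[0]:k[2]]; ims.append(cv2.resize(g,(int(g.shape[1]*330/g.shape[0]),330),interpolation=cv2.INTER_CUBIC))
o=np.hstack(ims);cv2.imwrite("pics/m7.png",o[:,:800]); print(o.shape)
```

```text
{'top': [array([0.5901, 0.0586]), array([ 0.5846, -0.0036]), array([ 0.5798, -0.0633]), array([0.5471, 0.352 ]), array([0.4899, 0.2657]), array([0.4505, 0.3146])], 'side': [array([0.5513, 0.3481]), array([0.453 , 0.3115]), array([0.4927, 0.262 ]), array([0.595 , 0.1112]), array([0.5872, 0.0171]), array([ 0.9634, -0.2353]), array([ 0.9788, -0.3657])]}
[0.2287486  0.48613271 0.16385901] 74.1333
(array([320.209314  , 159.37927572]), np.float64(3186.6000000000004))
(array([368.88972163, 201.57837259]), np.float64(933.9999999999999))
(330, 757, 3)
```

View pics/m7.png

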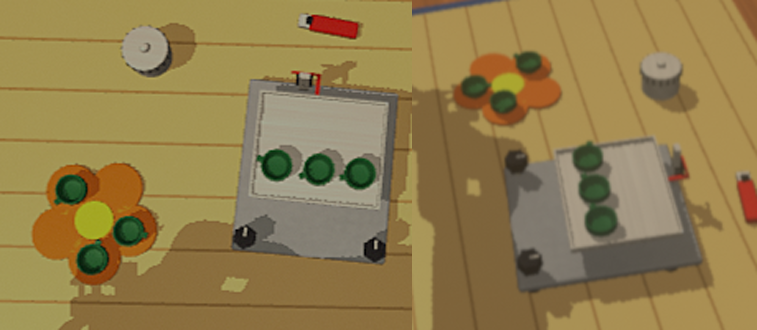

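The last view shows three diyas upright on the pan and three on the tray petals, with the bystanders where they were. The pan is about 20 mm down. Handing in.

```bash
python3 -c "
from bench import *
print(finish_job())"
```

```text
the job is handed in; nothing more can be done
None
```

The job is handed in: the scale probed level with both screw feet on the bench, three diyas sink the pan about 20 mm so the pointer sits between the marks, and the other three stand upright on the tray (one was knocked off it mid-run and put back); the judge's result was not shown.

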